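# Weigh out the medicated feed nuts

### The job

Stand the empty steel pail in the middle of the scale's platform and turn the dial's bezel until its red zero mark is at the pointer. Then, with the scoop, move all the feed nuts from the blue bin into the pail; they are medicated, so the fingers must never touch them. Finish with the lid seated on the pail where it stands on the scale and the scoop lying right way up on its rubber mat, and leave the other things on the bench where they are.

Things in the scene. Friction and masses are not known exactly. Their poses are not given: they have to be found in the camera images.
- scale: green mechanical bench scale, fixed to the bench, 250 x 160 mm. Origin at the bench under it; its +x points from the dial housing at the front to the platform behind. Base 30 mm high, with feet to 32 mm; the dial housing is 105 mm wide (y), 90 mm long, centred 95 mm in front (-x) of the origin, its flat top 62 mm above the bench
- platform_top (a point): centre of the top of the scale's round steel platform, 144 mm across, 30 mm behind (+x) the scale's origin and 51 mm above the bench unloaded. It is sprung: it sinks about 2 mm per 100 g, at most 12 mm
- dial_centre (a point): on the vertical axis of the face-up dial, 74 mm above the bench. Round it stands the turning bezel, a black knurled ring 68 mm across, from 64 to 80 mm above the bench, its face solid; it is gripped across its outside and turns with light friction (0.04 N m), staying where left
- zero_mark (a point): the red zero mark on the white dial card, which turns with the bezel; 24 mm from the dial's axis. It is the wedge, widening outward; the other graduations are black lines 18 degrees apart
- pointer_tip (a point): end of the black pointer, 24 mm from the dial's axis. It starts pointing along the scale's +x when the platform is empty and turns clockwise (seen from above) by about 0.5 rad per 100 g on the platform (the pail about 0.8 to 1.1 rad); nothing but the load turns it
- bezel (a joint): angle of the bezel, rad, growing clockwise seen from above; 0 when the zero mark points along the scale's +x; range -3 to 3
- pointer (a joint): angle of the pointer, rad, in the same sense and from the same direction as the bezel's: the scale reads zero when both are equal
- pail: small stainless steel pail, loose, about 180 g, 82 mm high, origin at the centre of its underside, z up. Bottom 100 mm across; rolled rim 130 mm outside, 114 mm inside, 8 mm thick over the top 12 mm, to be gripped with one finger inside; wall below and floor 3 mm thick. The thin bail folded down on its side is for looks and has no substance
- pail_rim (a point): centre of the pail's mouth, at rim height
- lid: stainless steel lid, loose, 110 g, origin at the centre of its underside, z up. A plate 134 mm across and 4 mm thick over a locating boss 98 mm across and 7 mm deep that drops into the pail's mouth (114 mm); seated, its origin lies 7 mm below the pail's rim. In the middle a black knob 24 mm across, from 17 to 37 mm above the origin, to be gripped from above
- bin: blue plastic feed bin, fixed, 102 mm wide, walls 4 mm, sides 55 mm high, origin on the bench. Inside, the floor, 4 mm above the bench, is 94 mm wide and runs from x = -90 to +82 mm; there the end wall rises, leaning out by 35 degrees, to 85 mm height at x = 139 mm. The front (-x) is a low ramp, 40 degrees steep, up to 22 mm above the bench; the sides are 34 mm high over the first 34 mm
- mat: black rubber mat, fixed, 220 (its x) x 130 x 3 mm, origin at the centre of its underside
- scoop: flat-bottomed metal hand scoop, red handle, loose, 120 g. Origin: centre of the underside of its blade, z up, +x to the open mouth. Blade 96 long (front edge at x = +48 mm), 82 wide, 2 mm thick; sides from x = +35 back, 27 mm high rising to 43, back wall 44 mm at x = -48. The handle leaves the back 32 mm up and rises backwards at 25 degrees, 105 mm long, 16 mm thick (y), 22 mm deep
- scoop_grip (a point): centre of the handle's section where it is best held, 87 mm behind (-x) and 51 mm above the scoop's origin; the fingers close along the scoop's y
- mug: bystander: blue ceramic mug, loose, 88 mm high, 80 mm across, origin at its underside
- lantern: bystander: black plastic lantern with a toggle switch, loose, 90 mm across, 160 mm high with its bail, origin at its underside
- hoof_pick: bystander: blue plastic hoof pick lying flat, loose, 150 mm long along its x, origin near its middle
- insulator: bystander: green plastic fence insulator, loose, 34 mm across, 38 mm high, origin at its underside
- nut0: brown medicated feed nut, a pressed eight-sided piece with tapered ends, 36 mm long (its x), 26 mm thick, 15 g, origin at its centre; lies in the bin. Three to six of the six are present
- nut1: brown medicated feed nut, a pressed eight-sided piece with tapered ends, 36 mm long (its x), 26 mm thick, 15 g, origin at its centre; lies in the bin. Three to six of the six are present
- nut2: brown medicated feed nut, a pressed eight-sided piece with tapered ends, 36 mm long (its x), 26 mm thick, 15 g, origin at its centre; lies in the bin. Three to six of the six are present
- nut3: brown medicated feed nut, a pressed eight-sided piece with tapered ends, 36 mm long (its x), 26 mm thick, 15 g, origin at its centre; lies in the bin. Three to six of the six are present
- nut4: brown medicated feed nut, a pressed eight-sided piece with tapered ends, 36 mm long (its x), 26 mm thick, 15 g, origin at its centre; lies in the bin. Three to six of the six are present
- nut5: brown medicated feed nut, a pressed eight-sided piece with tapered ends, 36 mm long (its x), 26 mm thick, 15 g, origin at its centre; lies in the bin. Three to six of the six are present
There are look-alikes about, which are no part of the job. Leave any yellow look-alike of the nut5 alone. What is shaped like the pail but turquoise is not meant.

How it is judged (in metres and radians):
On the way, in this order (a step that is already met when the one before it is completed fails the run):
1. the empty pail stands on the scale's platform and the bezel has been turned so that its zero mark is within 3.5 mm of the pointer's end, the hand off the dial (horizontal distance between pail_rim and platform_top below 0.022 m and z of pail in the frame of platform_top between -0.004 and 0.006 m and angle between pail's own z axis and vertical below 0.08 rad and horizontal distance between zero_mark and pointer_tip below 0.0035 m and distance between the grasp point and dial_centre above 0.05 m and linear speed of pail below 0.02 m/s and horizontal distance between each of nut0, nut1, nut2, nut3, nut4, nut5 and pail above 0.07 m), for 0.3 s.
2. all the nuts lie in the pail on the scale (horizontal distance between pail_rim and platform_top below 0.022 m and z of pail in the frame of platform_top between -0.004 and 0.006 m and angle between pail's own z axis and vertical below 0.08 rad and horizontal distance between each of nut0, nut1, nut2, nut3, nut4, nut5 and pail below 0.058 m and z of nut0 in the frame of pail between 0.005 and 0.078 m and z of nut1 in the frame of pail between 0.005 and 0.078 m and z of nut2 in the frame of pail between 0.005 and 0.078 m and z of nut3 in the frame of pail between 0.005 and 0.078 m and z of nut4 in the frame of pail between 0.005 and 0.078 m and z of nut5 in the frame of pail between 0.005 and 0.078 m), for 0.3 s.
At the end, for the whole second after the job is handed in: all nuts present lie in the pail; the pail stands upright on the platform, centred within 22 mm; the lid is seated level in its mouth, within 12 mm of centre and 3 mm of depth; the scoop rests upright on the mat, its blade centre within 85 mm along and 45 mm across of the mat centre (all of step 2 and horizontal distance between lid and pail below 0.012 m and z of lid in the frame of pail_rim between -0.01 and -0.004 m and angle between each of lid, scoop's own z axis and vertical below 0.1 rad and x of scoop in the frame of mat between -0.085 and 0.085 m and y of scoop in the frame of mat between -0.045 and 0.045 m and z of scoop in the frame of mat below 0.007 m and linear speed of each of scoop, lid below 0.02 m/s); the robot touches nothing.
It fails at once if the fingers touch a feed nut (contact force between the fingers and nut0 above 0.2 N or contact force between the fingers and nut1 above 0.2 N or contact force between the fingers and nut2 above 0.2 N or contact force between the fingers and nut3 above 0.2 N or contact force between the fingers and nut4 above 0.2 N or contact force between the fingers and nut5 above 0.2 N).
It fails at once if a bystander is moved by more than 30 mm (distance of any of mug, lantern, hoof_pick, insulator from where it was at the start of the episode above 0.03 m).
Of nut0, nut1, nut2, nut3, nut4, nut5 only 3 to 6 are there at a start; the rules pass over those that are not, and their reading is None.
At some moment in a run one of scoop, lid may be knocked a few centimetres aside while the robot is not near it.
It also fails if it takes over 210 s, if anything falls off the work surface, if the arm or the gripper's body presses on something with over 40 N, if the wrist force passes 120 N, or if a joint passes its speed limit or range.

### The arm

A 6-joint arm with a two-finger parallel gripper is mounted at the origin on the work surface. World frame = base frame: x ahead of the robot, y to its left, z up, the work surface at z = 0. Lengths are in mm, angles in rad, forces in N, time in s.
With the tool pointing down it reaches from about 300 to 775 mm from the base axis. Payload 14.6 kg.
Tool frame: the origin (TCP) lies midway between the tips of the shut fingers; the grasp point (between the pads) lies 19 mm behind it (manip.grasp_offset is the distance from the TCP to the grasp point, in mm); z points along the fingers, y is the line along which they close (so a half turn about z gives the same grasp; the last joint's range is limited). The gripper opens to 94 mm and grips with 3 to 60 N. Pads are 16 mm wide; open, the fingers measure 119 mm over their backs; the gripper's body (75 mm by 177 mm) begins 78 mm behind the grasp point.
Start: joints at [-1.394, 0.3, 1.521, -0, 1.321, -0.067], TCP at [132.759, -533.727, 205.446] pointing down, gripper open.
Joint ranges: [-3.03, 3.03], [-0.79, 2.21], [0.23, 2.52], [-1.04, 4.18], [0, 3.07], [-2.55, 2.55]. Speed limits (rad/s): [2.22, 2.22, 2.57, 3.14, 3.14, 3.14].

### API

Orientations are given as [roll, pitch, yaw] about the fixed x, y, z axes, in that order (R = Rz(yaw) Ry(pitch) Rx(roll)).
In Python, from cell import manip, viewer gives the robot as it stands. The module is installed in compiled form; this text tells all that it offers.
- The arm moves only by the tool move_arm, never from a script. Its argument "moves" is a list of rows, each a list of 4 numbers: the shift along the tool's x, y, z in m, then the turn about the tool's z in rad. A call has 1 to 12 rows; each row is the pose to reach, as a shift and turn from the pose commanded when the call began, along the tool's axes at that moment; what a row does not reach only later rows make up. A row lasts 1/10 s, in which the tool goes at most 50 mm and 8.59 degrees, less where a joint would pass 70% of its speed; a pose out of reach is approached as far as the arm can. A call with a gripper value outside its range is refused whole. "jaw" is the finger opening in m, from 0 to 0.094, set as the call begins (left out, the last holds). The fingers move at their own pace and stop on an object; "squeeze" is the grip in N (left out, the last holds). Time passes only in rows, so rows that repeat a pose let the fingers close. It gives the time, the measured TCP pose, the force, the opening and the grip force at its end, in the units of the state.
- manip.read_state(): the state, without advancing time (a new reading comes with each control period).
- viewer.camera(name): name is "scene" or "top" or "wrist"; returns a dict with "frame" (400x640x3 uint8, blue, green, red), "z_map" (400x640 float32, mm along the optical axis (not along the pixel's ray), 0 where there is no reading), "fx", "fy", "cx", "cy" (pixels), "origin" and "orientation" of the camera in the world. Camera axes: x right, y down, z forward; pixel columns grow to the right and rows downward; lengths in mm; the calibration is good to about 2 mm. The wrist camera is an equidistant fisheye: a pixel r from the principal point sees the ray r / f radians off the axis. A picture is of the moment at which its call begins.
- manip.sign_off(): hands the job in; it is judged then, once.
The state is a dict: "clock": time; "joints": joint angles; "qd": joint speeds; "effort": joint torques, N m; "eef_pos": TCP position; "eef_rot": TCP orientation; "wrist_force": force on the tool from outside, world axes, zero at the start; "moment": the same for the moment, N m; "finger_gap": finger opening in mm; "finger_force": force on a finger pad.
Only numpy, scipy, OpenCV 4.12 (cv2) and the standard library are available. Lean on these libraries where they do the work, as an engineer would, in place of code of your own. Each camera call takes 0.05 s, during which the arm holds its last target. There are 200 camera calls.

## Working session

There is one attempt and no reset: what is moved stays moved. The work goes in short steps, Python scripts to look and compute and a tool call to move; the robot and the scene stay as the last step left them, time stands still between calls to the robot, and variables do not carry over. Pictures are saved under pics/ and viewed, at most 14 in all, crops included, and the job is handed in when it is done.

Besides the shell and the picture viewer there is one more tool, called by a JSON object that holds its "method" and its "body", one argument or row to a line. move_arm: Moves the arm, as the interface text tells. Its arguments: {"type":"object","properties":{"moves":{"type":"array"},"jaw":{"type":"number"},"squeeze":{"type":"number"}},"required":["moves"]}

```bash
ls; mkdir -p pics; cat > h.py <<'E'
import numpy as np, cv2
from cell import manip, viewer
from scipy.spatial.transform import Rotation as R
def cam(n):
    c=viewer.camera(n); 
    return c
def Rm(c):
    o=np.array(c["orientation"],float)
    return o if o.shape==(3,3) else R.from_euler('xyz',o).as_matrix()
def cloud(c):
    z=c["z_map"].astype(float); v,u=np.mgrid[:z.shape[0],:z.shape[1]]
    P=np.stack([(u-c["cx"])/c["fx"]*z,(v-c["cy"])/c["fy"]*z,z],-1)
    W=P@Rm(c).T+np.array(c["origin"]); W[z<=0]=np.nan
    return W
E
python3 - <<'E'
from h import *
for n in("scene","top"):
    c=cam(n); cv2.imwrite(f"pics/{n}0.png",c["frame"]); print(n,c["fx"],c["fy"],c["cx"],c["cy"],c["origin"],c["orientation"])
    W=cloud(c); np.save(f"{n}0.npy",W); cv2.imwrite(f"{n}0raw.png",c["frame"])
print(manip.read_state(), manip.grasp_offset)
E
```

```text
pics
scene 435.4162464679017 435.4162464679017 322.2489168977948 193.79449897073525 [ 933.83686313 -564.27175771  874.59238619] [-2.44816424 -0.00485235  0.68245562]
top 428.76766811017296 428.76766811017296 314.13637128118523 198.91802268969647 [ 291.49362845  -50.16877174 1116.96884263] [-2.93090781  0.00302342 -1.513744  ]
{'clock': 0.1, 'joints': array([-1.39359516e+00,  3.00406230e-01,  1.52150566e+00,  6.83714343e-06,
        1.32069069e+00, -6.65819325e-02]), 'qd': array([-0.00060309, -0.00067344, -0.00078308,  0.00195718, -0.00205982,
       -0.00048583]), 'effort': array([ 6.31894327e-04, -5.32644188e+01, -3.53283012e+01,  7.09981145e-02,
        2.34709441e-02, -4.80254232e-05]), 'eef_pos': array([ 132.72487272, -533.51065281,  204.95381653]), 'eef_rot': array([-3.14058541e+00, -7.38011340e-05,  2.43781366e-01]), 'wrist_force': array([-1.18136109,  0.35207211, -0.52099114]), 'moment': array([ 0.0194818 ,  0.01099609, -0.00541529]), 'finger_force': 0.0, 'finger_gap': 93.89057880458425} 18.8
```

View pics/top0.png

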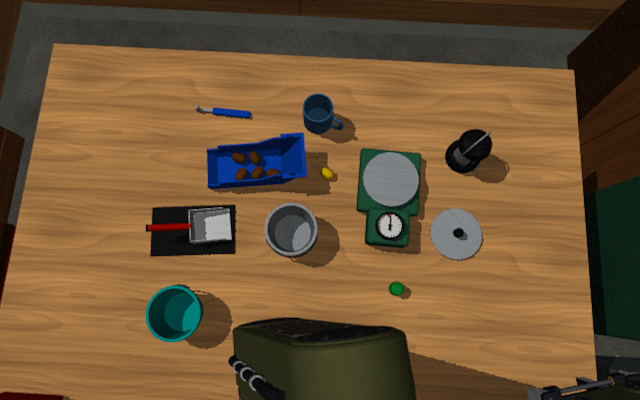

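View pics/scene0.png

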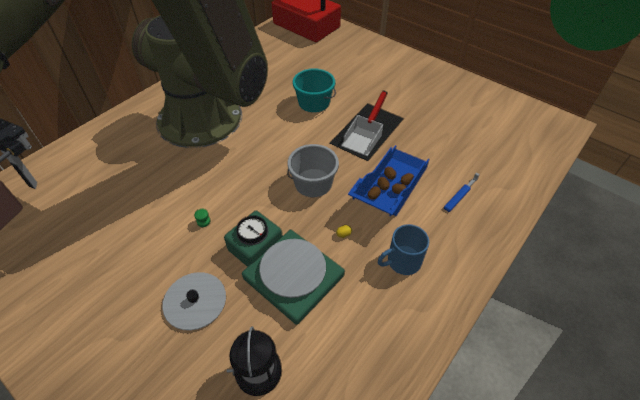

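The top view shows the steel pail at (291,229) and the turquoise look-alike at (174,313). The steel one is meant, being grey. The brown nuts are in the bin around (255,165), and the yellow look-alike is at (327,173). The scale is at (390,195), the lid at (456,233), and the scoop lies on the mat at (195,228) with its handle pointing left. Next I measure.

```bash
cat > m.py <<'E'
from h import *
W=np.load("top0.npy"); S=np.load("scene0.npy"); img=cv2.imread("top0raw.png"); hsv=cv2.cvtColor(img,cv2.COLOR_BGR2HSV)
def w(u,v): return W[v,u].round(0)
def pts(A,c,r,z0,z1):
    P=A.reshape(-1,3); k=(np.hypot(P[:,0]-c[0],P[:,1]-c[1])<r)&(P[:,2]>z0)&(P[:,2]<z1); return P[k]
def circ(P):
    A=np.c_[2*P[:,:2],np.ones(len(P))]; s=np.linalg.lstsq(A,(P[:,:2]**2).sum(1),rcond=None)[0]; return s[:2].round(1),np.sqrt(s[2]+s[0]**2+s[1]**2).round(1),len(P)
def hull(P): return cv2.minEnclosingCircle(P[:,:2].astype(np.float32)[:, None]), len(P)
for n,(u,v) in dict(pail=(291,205),plat=(391,179),dial=(389,226),lid=(445,245),mat=(157,250),bench=(300,300),knob=(458,233),hand=(160,228)).items(): print(n,w(u,v))
for nm,A in(("top",W),("scene",S)):
    print(nm)
    c=w(291,229)[:2]; P=pts(A,c,85,76,90); print("pail",hull(P),circ(P),np.median(P[:,2]))
    P=pts(A,w(391,179)[:2],75,44,56);print("plat",hull(P),np.median(P[:,2]))
    P=pts(A,w(389,226)[:2],50,66,90);print("dial",hull(P),np.median(P[:,2]))
    P=pts(A,w(456,233)[:2],80,6,20);print("lid",hull(P),np.median(P[:,2]))
    P=pts(A,w(456,233)[:2],50,28,50);print("knob",hull(P),np.median(P[:,2]))
def rect(mask):
    P=W[mask]; P=P[~np.isnan(P[:,0])]; 
    return P
red=(hsv[...,1]>120)&((hsv[...,0]<8)|(hsv[...,0]>172))
m=np.zeros_like(red); m[215:242,140:195]=1
P=rect(red&m); c=P.mean(0); e=np.linalg.svd(P[:,:2]-c[:2],full_matrices=False)[2][0]; print("handle",c,e,np.degrees(np.arctan2(e[1],e[0])),P.min(0),P.max(0))
m[:]=0; m[200:260,148:240]=1; dark=(hsv[...,2]<60)&m&(W[...,2]<12); P=rect(dark); print("mat",cv2.minAreaRect(P[:,:2].astype(np.float32)))
m[:]=0; m[125:195,200:310]=1; bl=(hsv[...,0]>105)&(hsv[...,0]<130)&(hsv[...,1]>120)&m; 
P=rect(bl); print("bin all",cv2.minAreaRect(P[:,:2].astype(np.float32)),"z",P[:,2].min(),P[:,2].max())
for z0,z1 in((30,38),(48,60),(78,92)):
    Q=P[(P[:,2]>z0)&(P[:,2]<z1)]; print(z0,cv2.minAreaRect(Q[:,:2].astype(np.float32)),len(Q))
m[:]=0; m[140:190,225:290]=1; br=(hsv[...,0]<20)&(hsv[...,1]>90)&m&(~bl); n,l,st,ce=cv2.connectedComponentsWithStats(br.astype(np.uint8))
for i in range(1,n):
    if st[i][4]>15: print("nut",ce[i].round(),st[i][4],np.nanmedian(W[l==i],0).round(),np.nanmax(W[l==i],0).round())
a=cv2.resize(img[125:260,140:330],None,fx=4,fy=4,interpolation=2); 
b=cv2.resize(img[205:250,365:415],None,fx=8,fy=8,interpolation=2); cv2.imwrite("pics/a.png",a); cv2.imwrite("pics/b.png",b)
E
python3 m.py
```

```text
pail [494.  22.  79.]
plat [ 583. -228.   49.]
dial [ 457. -222.   68.]
lid [ 425. -376.   13.]
mat [371. 365.   5.]
bench [266. -12.   0.]
knob [ 454. -401.   41.]
hand [420. 339.  75.]
top
pail (((437.7419738769531, 18.03047752380371), 64.94609069824219), 519) (array([437.2,  17.7]), np.float64(60.8), 519) 81.25888977072009
plat (((584.2870483398438, -228.0304718017578), 72.25376892089844), 2363) 50.55692495465496
dial (((456.22540283203125, -227.19921875), 39.318763732910156), 625) 72.49651139110188
lid (((459.8547668457031, -398.6043701171875), 74.2775650024414), 1949) 10.506709523426025
knob (((458.781982421875, -405.6566467285156), 11.769400596618652), 71) 35.60702460753623
scene
pail (((435.8710632324219, 16.081146240234375), 66.79627227783203), 458) (array([436.3,  16.7]), np.float64(60.8), 458) 80.9497929728397
plat (((582.543701171875, -227.6151580810547), 72.59909057617188), 3047) 50.54657744723431
dial (((453.936279296875, -227.09857177734375), 39.402366638183594), 688) 72.59451023970223
lid (((456.9699401855469, -406.14837646484375), 67.25373840332031), 2696) 10.70783639
[... 519 characters left out ...]
3
30 ((606.340087890625, 143.6476287841797), (101.4562759399414, 218.93585205078125), 7.128002643585205) 223
48 ((610.2852783203125, 119.18000793457031), (102.25543212890625, 199.42041015625), 7.270435810089111) 324
78 ((620.4364624023438, 39.23649597167969), (116.36164855957031, 87.61752319335938), 8.279134750366211) 426
nut [240. 141.] 110 [681. 182.  -0.] [688. 221.   4.]
nut [254. 157.] 105 [628. 131.  27.] [645. 147.  34.]
nut [239. 157.] 110 [626. 174.  27.] [641. 192.  33.]
nut [257. 172.] 102 [587. 120.  27.] [605. 137.  33.]
nut [241. 174.] 100 [580. 163.  27.] [597. 176.  33.]
nut [272. 172.] 61 [590.  83.  28.] [598. 100.  34.]
nut [264. 187.] 278 [554.  96.  -1.] [575. 207.   6.]
```

View pics/a.png

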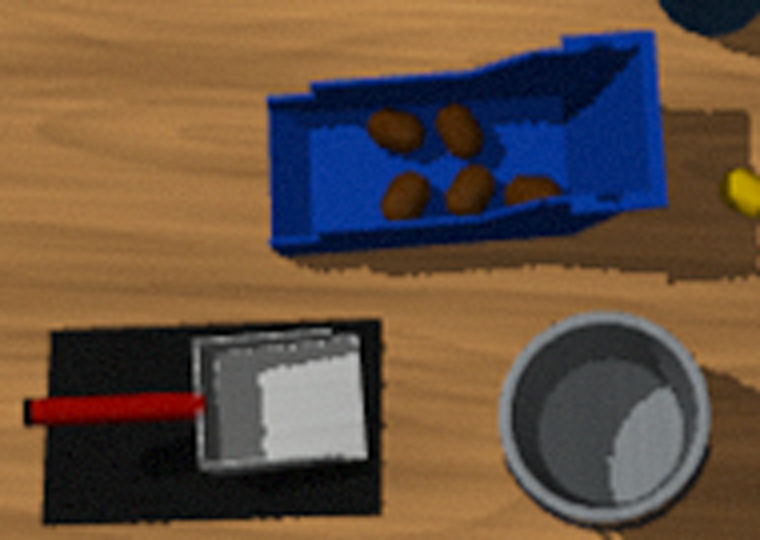

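The crop shows five brown nuts in the bin, the bin's ramp at the left (+y), and the scoop with its mouth to the right (-y). The plain steel pail is confirmed at top pixel (291,229). Now I get the bin and scoop frames and a closer look at the dial.

```bash
cat >> h.py <<'E'
def to(x,y,z,yaw,cmd=None):
    s=manip.read_state(); p=s["eef_pos"]; ps=s["eef_rot"][2]
    d=R.from_euler('xyz',s["eef_rot"]).as_matrix().T@(np.array([x,y,z])-p)
    print("delta m",(d/1000).round(4),"turn",round(float((ps-yaw+np.pi)%(2*np.pi)-np.pi),4))
E
python3 - <<'E'
exec(open('m.py').read().split("for n,(u,v)")[0])
for yaw in(-82.9,):
    t=np.radians(yaw); ex=np.array([np.cos(t),np.sin(t)]); ey=np.array([-np.sin(t),np.cos(t)])
    m=np.zeros(hsv.shape[:2],bool); m[130:192,203:310]=1; bl=(hsv[...,0]>105)&(hsv[...,0]<130)&(hsv[...,1]>120)&m
    P=W[bl]; P=P[~np.isnan(P[:,0])]
    o=np.array([610.3,119.2]); q=np.c_[(P[:,:2]-o)@ex,(P[:,:2]-o)@ey,P[:,2]]
    for z0 in range(0,92,6):
        k=q[(q[:,2]>=z0)&(q[:,2]<z0+6)]; print(z0,len(k),np.percentile(k[:,0],[0,3,97,100]).round(),np.percentile(k[:,1],[0,3,97,100]).round()) if len(k) else 0
    for n in((628,131),(626,174),(587,120),(580,163),(590,83)): print("nut",((n-o)@ex).round(),((n-o)@ey).round())
# scoop: points of metal above mat
P=pts(W,(428,279),130,6,110); P=P[(abs((P[:,:2]-[428,279])@[0.995,.096])<60)]
t=np.radians(-82.5); ex=np.array([np.cos(t),np.sin(t)]); ey=np.array([-np.sin(t),np.cos(t)])
o=np.array([428,250]); q=np.c_[(P[:,:2]-o)@ex,(P[:,:2]-o)@ey,P[:,2]]
for z0 in range(6,100,6):
    k=q[(q[:,2]>=z0)&(q[:,2]<z0+6)]; print(z0,len(k),np.percentile(k[:,0],[0,5,95,100]).round(),np.percentile(k[:,1],[0,5,95,100]).round()) if len(k) else 0
P=P[P[:,2]<52]; print(cv2.minAreaRect(P[P[:,1]<290][:,:2].astype(np.float32)))
g=(hsv[...,1]<50)&(hsv[...,2]>60); mm=np.zeros_like(g); mm[200:250,180:240]=1; P=W[g&mm]; P=P[~np.isnan(P[:,0])]; print("grey",cv2.minAreaRect(P[:,:2].astype(np.float32)),len(P))
to(437,78.5,200,0)
E
```

```text
0 1068 [-134. -115.   57.  124.] [-51. -36.  47.  50.]
6 361 [-131. -124.   63.   67.] [-52. -51.  48.  50.]
12 270 [-138. -133.   68.   71.] [-52. -51.  49.  50.]
18 241 [-135. -135.   73.   75.] [-52. -51.  49.  50.]
24 150 [-134. -133.   77.   79.] [-52. -51.  49.  50.]
30 176 [-134. -130.   81.   84.] [-52. -51.  49.  50.]
36 139 [-119.  -97.   86.   90.] [-51. -51.  49.  50.]
42 161 [-101.  -94.   90.   91.] [-52. -51.  49.  50.]
48 166 [-100.  -88.   95.   97.] [-51. -51.  50.  51.]
54 158 [-100.  -94.   99.  100.] [-51. -51.  49.  50.]
60 104 [  3.  13. 103. 103.] [-50. -50.  50.  51.]
66 97 [ 20.  24. 107. 108.] [-51. -50.  50.  51.]
72 95 [ 31.  34. 112. 113.] [-50. -50.  50.  51.]
78 206 [ 36.  44. 123. 125.] [-57. -56.  58.  58.]
84 213 [ 47.  58. 124. 125.] [-58. -56.  56.  58.]
90 12 [85. 85. 95. 95.] [-49. -49.  51.  51.]
nut -10.0 19.0
nut -52.0 22.0
nut -4.0 -23.0
nut -47.0 -25.0
nut 33.0 -25.0
6 360 [-134. -113.   68.   82.] [-59. -41.  53.  67.]
12 43 [-27. -25.  49.  54.] [-30. -29.  52.  53.]
18 49 [-26. -26.  52.  58.] [-31. -30.  53.  53.]
24 37 [-26. -25.  53.  57.] [-30. -29.  53.  53.]
30 63 [-32. -25.  48.  55.] [-30. -29.  54.  55.]
36 53 [-38. -30.  22.  36.] [-30. -30.  53.  53.]
42 66 [-47. -41. -11.   1.] [-31. -30.  51.  52.]
48 50 [-78. -52. -23. -21.] [-28. -11.  34.  48.]
54 39 [-85. -80. -39. -38.] [-0.  0. 16. 16.]
60 48 [-95. -88. -50. -49.] [-0.  0. 16. 16.]
66 41 [-99. -92. -64. -62.] [-0. -0. 16. 16.]
72 40 [-105. -102.  -78.  -74.] [-1. -1. 13. 13.]
78 50 [-121. -121.  -89.  -86.] [-2. -1. 14. 14.]
84 32 [-120. -119. -101.  -98.] [-1.  1. 13. 14.]
90 2 [-118. -117. -108. -107.] [ 5.  5. 10. 11.]
((432.2627868652344, 229.24172973632812), (118.03024291992188, 121.71930694580078), 5.697721481323242)
grey ((446.8180847167969, 238.0056915283203), (92.93818664550781, 111.16193389892578), 9.812827110290527) 1255
delta m [ 0.443  -0.5205  0.0055] turn 0.2438
```

View pics/b.png

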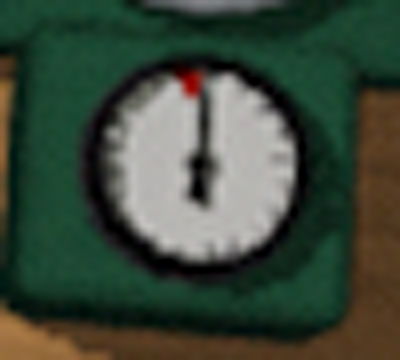

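The crop shows the red zero mark slightly counter-clockwise of the pointer, and the pointer along +x. So the bezel needs about 1 rad clockwise once the pail is on. Off to the pail's +y rim.

{"method": "move_arm", "body": {
  "moves": [
    [0.443,-0.5205,0.0055,0.2438],
    [0.443,-0.5205,0.0055,0.2438],
    [0.443,-0.5205,0.0055,0.2438],
    [0.443,-0.5205,0.0055,0.2438],
    [0.443,-0.5205,0.0055,0.2438],
    [0.443,-0.5205,0.0055,0.2438],
    [0.443,-0.5205,0.0055,0.2438],
    [0.443,-0.5205,0.0055,0.2438],
    [0.443,-0.5205,0.0055,0.2438],
    [0.443,-0.5205,0.0055,0.2438],
    [0.443,-0.5205,0.0055,0.2438],
    [0.443,-0.5205,0.0055,0.2438]
  ],
  "jaw": 0.04
}}

```text
clock: 1.3
eef_pos: [400.2, 5.7, 200.7]
eef_rot: [3.142, -0.0, 0.0]
wrist_force: [-0.2, -0.8, 0.4]
finger_gap: 40.3
finger_force: 0.0
```

```bash
python3 -c "
from h import *
to(437,78.5,200,0)"
```

```text
delta m [ 0.0368 -0.0728  0.0007] turn 0.0002
```

{"method": "move_arm", "body": {
  "moves": [
    [0.037,-0.073,0,0],
    [0.037,-0.073,0,0],
    [0.037,-0.073,0,0],
    [0.037,-0.073,0.08,0],
    [0.037,-0.073,0.08,0],
    [0.037,-0.073,0.144,0],
    [0.037,-0.073,0.144,0],
    [0.037,-0.073,0.144,0]
  ]
}}

```text
clock: 2.1
eef_pos: [435.3, 75.8, 54.7]
eef_rot: [3.141, 0.005, -0.001]
wrist_force: [-0.2, -0.1, 0.8]
finger_gap: 40.4
finger_force: 0.0
```

{"method": "move_arm", "body": {
  "moves": [
    [0,0,0,0],
    [0,0,0,0],
    [0,0,0,0],
    [0,0,0,0],
    [0,0,0,0]
  ],
  "jaw": 0.0,
  "squeeze": 25
}}

```text
clock: 2.6
eef_pos: [437.5, 76.5, 57.4]
eef_rot: [3.142, -0.002, 0.0]
wrist_force: [0.8, 0.3, 6.2]
finger_gap: 8.3
finger_force: 23.9
```

{"method": "move_arm", "body": {
  "moves": [
    [0,0,-0.04,0],
    [0,0,-0.08,0],
    [0,0,-0.1,0],
    [0.146,0.2435,-0.1,0],
    [0.146,0.2435,-0.1,0],
    [0.146,0.2435,-0.1,0],
    [0.146,0.2435,-0.1,0],
    [0.146,0.2435,-0.1,0],
    [0.146,0.2435,-0.1,0],
    [0.146,0.2435,-0.1,0],
    [0.146,0.2435,-0.1,0],
    [0.146,0.2435,-0.1,0]
  ]
}}

```text
clock: 3.8
eef_pos: [582.4, -166.1, 156.5]
eef_rot: [-3.141, 0.001, 0.001]
wrist_force: [0.0, 0.6, -1.8]
finger_gap: 8.4
finger_force: 26.4
```

{"method": "move_arm", "body": {
  "moves": [
    [0,0,0.01,0],
    [0,0,0.02,0],
    [0,0,0.03,0],
    [0,0,0.04,0],
    [0,0,0.046,0],
    [0,0,0.05,0],
    [0,0,0.051,0],
    [0,0,0.051,0],
    [0,0,0.051,0]
  ]
}}

```text
clock: 4.7
eef_pos: [583.0, -167.0, 106.1]
eef_rot: [3.141, -0.001, 0.0]
wrist_force: [0.4, 2.2, 1.5]
finger_gap: 8.3
finger_force: 26.7
```

```bash
python3 - <<'E'
from h import *
s=manip.read_state(); print(s["eef_pos"],s["wrist_force"])
c=cam("top"); W=cloud(c); P=W.reshape(-1,3); k=(np.hypot(P[:,0]-583.5,P[:,1]+228)<90)&(P[:,2]>122)&(P[:,2]<142)&(P[:,1]<-200); P=P[k]
A=np.c_[2*P[:,:2],np.ones(len(P))]; q=np.linalg.lstsq(A,(P[:,:2]**2).sum(1),rcond=None)[0]; print(q[:2],np.sqrt(q[2]+q[0]**2+q[1]**2),np.median(P[:,2]),P[:,0].min(),P[:,0].max(),P[:,1].min())
E
```

```text
[ 583.04613791 -167.03090763  106.08576078] [0.42213911 2.22320724 1.47287148]
[ 573.29306332 -232.49694887] 56.38348044155467 125.98231545361739 513.6797199941004 602.4983288615335 -292.0522118619046
```

{"method": "move_arm", "body": {
  "moves": [
    [0,0,0,0],
    [0,0,0,0],
    [0,0,0,0]
  ],
  "jaw": 0.04
}}

```text
clock: 5.05
eef_pos: [582.8, -167.1, 105.6]
eef_rot: [3.141, 0.0, -0.0]
wrist_force: [-0.5, -0.2, 0.1]
finger_gap: 28.9
finger_force: 0.0
```

{"method": "move_arm", "body": {
  "moves": [
    [0,0,-0.05,0],
    [0,0,-0.1,0],
    [0,0,-0.1,0],
    [-0.128,0.06,-0.1,0],
    [-0.128,0.06,-0.1,0],
    [-0.128,0.06,-0.1,0],
    [-0.128,0.06,-0.1,0],
    [-0.128,0.06,-0.1,0],
    [-0.128,0.06,-0.1,0]
  ],
  "jaw": 0.094
}}

```text
clock: 5.95
eef_pos: [455.5, -226.7, 205.5]
eef_rot: [-3.142, -0.0, 0.0]
wrist_force: [0.1, -0.5, 0.0]
finger_gap: 93.4
finger_force: 0.0
```

```bash
python3 - <<'E'
from h import *
for n in("wrist","top"):
    c=cam(n); cv2.imwrite(n+"1.png",c["frame"]); np.save(n+"1.npy",cloud(c)); print(c["fx"],c["cx"],c["cy"],c["origin"],c["orientation"])
    if n=="wrist":cv2.imwrite("pics/w1.png",c["frame"])
W=np.load("top1.npy"); P=W.reshape(-1,3)
P=P[(np.hypot(P[:,0]-583.5,P[:,1]+228)<90)&(P[:,2]>120)&(P[:,2]<134)]; print(len(P),cv2.minEnclosingCircle(P[:,:2].astype(np.float32)[:,None]),np.median(P[:,2]))
E
```

```text
309.70691628693146 316.7134862883859 197.24271671335606 [ 538.02341394 -225.79873363  384.01587132] [ 2.85897825e+00  1.70347797e-04 -1.57115385e+00]
428.76766811017296 314.13637128118523 198.91802268969647 [ 291.49362845  -50.16877174 1116.96884263] [-2.93090781  0.00302342 -1.513744  ]
263 ((589.0606079101562, -216.2964630126953), 63.33713912963867) 128.25618401398026
```

View pics/w1.png

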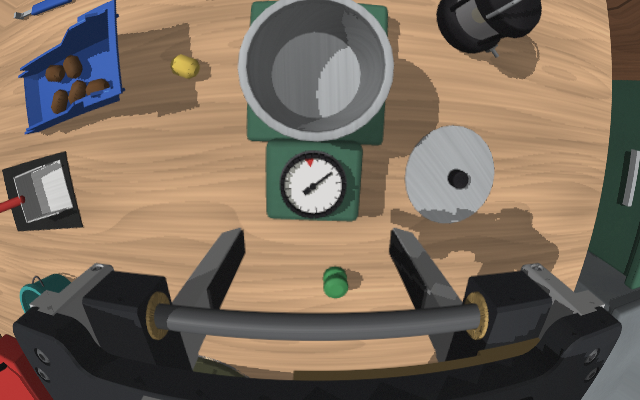

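The wrist view shows the pail on the platform, with the dial at (313,185). Its red mark is at (310,162) and the pointer tip at (332,173).

```bash
cat >> h.py <<'E'
def fray(c,zpl=None):
    v,u=np.mgrid[:400,:640]; dx=u-c["cx"]; dy=v-c["cy"]; r=np.hypot(dx,dy)+1e-9; th=r/c["fx"]
    d=np.stack([dx/r*np.sin(th),dy/r*np.sin(th),np.cos(th)],-1)
    o=np.array(c["origin"])
    if zpl is None:  # depth
        P=d*(c["z_map"]/np.maximum(d[...,2],.05))[...,None]
        W=P@Rm(c).T+o; W[c["z_map"]<=0]=np.nan; return W
    D=d@Rm(c).T; t=(zpl-o[2])/D[...,2]; return o+D*t[...,None]
def dial(c,ctr=(455,-227)):
    G=fray(c,73.); f=c["frame"].astype(int); hs=cv2.cvtColor(c["frame"],cv2.COLOR_BGR2HSV)
    r=np.hypot(G[...,0]-ctr[0],G[...,1]-ctr[1])
    white=(hs[...,2]>150)&(hs[...,1]<60)&(r<32)
    cc,rad=cv2.minEnclosingCircle(G[white][:,:2].astype(np.float32)[:,None]); cc=np.array(cc)
    r=np.hypot(G[...,0]-cc[0],G[...,1]-cc[1]); a=-np.arctan2(G[...,1]-cc[1],G[...,0]-cc[0])
    red=(hs[...,1]>120)&((hs[...,0]<8)|(hs[...,0]>172))&(r<32)
    zr=np.angle(np.exp(1j*a[red]).mean())
    k=(r>9)&(r<20)&(hs[...,2]<90); h=np.angle((np.exp(1j*a[k])*(100-hs[...,2][k])).sum())
    print("dial c",cc.round(1),round(rad,1),"zero",round(zr,3),red.sum(),"pointer",round(h,3),k.sum(),"spread",abs(np.exp(1j*a[k]).mean()).round(3),"clockwise to turn",round(h-zr,3))
def pail(c,z=127.5,ctr=(583,-228)):
    W=fray(c); P=W.reshape(-1,3); P=P[(np.hypot(P[:,0]-ctr[0],P[:,1]-ctr[1])<80)&(abs(P[:,2]-z)<5)]
    A=np.c_[2*P[:,:2],np.ones(len(P))]; q=np.linalg.lstsq(A,(P[:,:2]**2).sum(1),rcond=None)[0]
    print("pail",q[:2].round(1),np.sqrt(q[2]+q[0]**2+q[1]**2).round(1),len(P),np.median(P[:,2]))
E
python3 - <<'E'
from h import *
c=cam("wrist"); dial(c); pail(c)
E
```

```text
dial c [ 459.4 -223. ] 28.8 zero -0.174 33 pointer -1.143 39 spread 0.096 clockwise to turn -0.969
pail [ 576.  -224.7] 60.0 4156 128.42023435854318
```

```bash
python3 - <<'E'
s=open('h.py').read()
a=s.index('    k=(r>9)&(r<20)'); b=s.index('    print("dial c"')
s=s[:a]+'''    k=(r>10)&(r<21)&(hs[...,2]<120)&(np.cos(a-zr-np.pi)<2); 
    w=np.maximum(150-hs[...,2],0)*((r>8)&(r<21)); b=np.linspace(-np.pi,np.pi,361); sc=[(w*np.exp(-(np.angle(np.exp(1j*(a-x)))*r/2.0)**2)*(r>13)).sum() for x in b]
    h0=b[np.argmax(sc)]; kk=(np.abs(np.angle(np.exp(1j*(a-h0))))<.3); h=h0+np.angle((np.exp(1j*(a[kk]-h0))*w[kk]).sum())
'''+s[b:]
open('h.py','w').write(s)
E
python3 - <<'E'
from h import *
c=cam("wrist"); dial(c)
cv2.imwrite("pics/d1.png",cv2.resize(c["frame"][145:225,270:360],None,fx=7,fy=7,interpolation=2))
E
```

```text
dial c [ 459.5 -223. ] 28.7 zero -0.169 35 pointer -0.209 44 spread 0.33 clockwise to turn -0.04
```

View pics/d1.png

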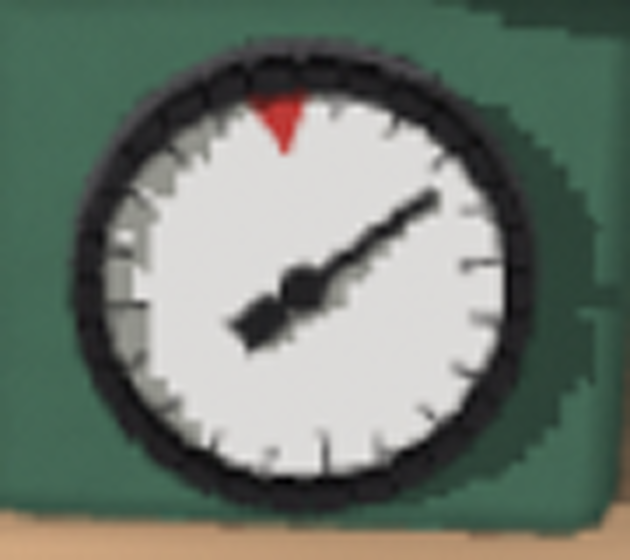

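The dial crop shows the hub at (302,287), the pointer tip at (435,195) and the wedge at (283,122), so the bezel needs about 1.08 rad clockwise. I refine this using the hub as the centre.

```bash
sed -i 's/    w=np.maximum(150-hs\[...,2\],0)\*((r>8)/    w=np.maximum(150-hs[...,2].astype(float),0)*(hs[...,1]<100)*((r>8)/' h.py
python3 - <<'E'
s=open('h.py').read()
a=s.index("    white="); b=s.index("    r=np.hypot(G[...,0]-cc[0]")
s=s[:a]+'''    hp=(hs[...,2]<80)&(r<14); bl=(hs[...,2]<70)&(hs[...,1]<90)&(r<40)
    n,l,st,ce=cv2.connectedComponentsWithStats(((hs[...,2]<70)&(r<48)).astype(np.uint8))
    cc=np.array(ctr,float); rad=0.
    ring=(hs[...,2]<70)&(hs[...,1]<110)&(r>24)&(r<40)
    e=cv2.fitEllipse(np.argwhere((hs[...,2]>150)&(hs[...,1]<60)&(r<33))[:,::-1].astype(np.float32)[cv2.convexHull(np.argwhere((hs[...,2]>150)&(hs[...,1]<60)&(r<33))[:,::-1].astype(np.float32),returnPoints=False)[:,0]])
    if hub is not None: cc=G[int(round(hub[1])),int(round(hub[0]))][:2]
    rad=e[1][0]/2
'''+s[b:]
s=s.replace("def dial(c,ctr=(455,-227)):","def dial(c,ctr=(457,-225),hub=None):")
open('h.py','w').write(s)
from h import *
c=cam("wrist"); dial(c,hub=(270+302/7,145+287/7))
W=fray(c,80.); hs=cv2.cvtColor(c["frame"],cv2.COLOR_BGR2HSV); r=np.hypot(W[...,0]-457,W[...,1]+225)
k=(hs[...,2]<75)&(hs[...,1]<60)&(r<44); print(cv2.minEnclosingCircle(W[k][:,:2].astype(np.float32)[:,None]),k.sum())
D=fray(c); P=D.reshape(-1,3); P=P[(np.hypot(P[:,0]-457,P[:,1]+225)<44)&(P[:,2]>77)]; print(cv2.minEnclosingCircle(P[:,:2].astype(np.float32)[:,None]),len(P))
E
```

```text
dial c [ 459.7 -221.7] 26.5 zero -0.128 33 pointer 0.92 37 spread 0.515 clockwise to turn 1.047
((461.3785095214844, -228.67723083496094), 40.779197692871094) 1138
((465.6910400390625, -225.41677856445312), 40.87173843383789) 17211
```

{"method": "move_arm", "body": {
  "moves": [
    [0.001,-0.001,0.04,0],
    [0.001,-0.001,0.08,0],
    [0.001,-0.001,0.11,0],
    [0.001,-0.001,0.13,0],
    [0.001,-0.001,0.138,0],
    [0.001,-0.001,0.138,0],
    [0.001,-0.001,0.138,0]
  ]
}}

```text
clock: 6.9
eef_pos: [456.4, -226.2, 68.6]
eef_rot: [3.141, -0.001, 0.0]
wrist_force: [0.1, 0.0, 1.2]
finger_gap: 94.0
finger_force: 0.0
```

{"method": "move_arm", "body": {
  "moves": [
    [0,0,0,0],
    [0,0,0,0],
    [0,0,0,0],
    [0,0,0,0],
    [0,0,0,0]
  ],
  "jaw": 0.05,
  "squeeze": 12
}}

```text
clock: 7.4
eef_pos: [455.9, -223.1, 67.9]
eef_rot: [-3.136, 0.001, -0.0]
wrist_force: [0.9, 23.5, 10.8]
finger_gap: 68.6
finger_force: 12.0
```

{"method": "move_arm", "body": {
  "moves": [
    [0.001,-0.003,0,0],
    [0.001,-0.003,0,0],
    [0.001,-0.003,0,0.12],
    [0.001,-0.003,0,0.24],
    [0.001,-0.003,0,0.36],
    [0.001,-0.003,0,0.48],
    [0.001,-0.003,0,0.6],
    [0.001,-0.003,0,0.72],
    [0.001,-0.003,0,0.84],
    [0.001,-0.003,0,0.96],
    [0.001,-0.003,0,1.05],
    [0.001,-0.003,0,1.05]
  ]
}}

```text
clock: 8.6
eef_pos: [458.3, -221.5, 68.1]
eef_rot: [-3.138, 0.0, -1.053]
wrist_force: [12.0, 12.0, -1.0]
finger_gap: 67.7
finger_force: 12.0
```

{"method": "move_arm", "body": {
  "moves": [
    [0,0,0,0],
    [0,0,0,0],
    [0,0,0,0],
    [0,0,0,0]
  ],
  "jaw": 0.094
}}

```text
clock: 9.0
eef_pos: [456.7, -223.1, 67.7]
eef_rot: [3.142, -0.0, -1.05]
wrist_force: [-0.7, 0.5, -0.8]
finger_gap: 93.2
finger_force: 0.0
```

{"method": "move_arm", "body": {
  "moves": [
    [0,0,-0.05,0],
    [0,0,-0.1,0],
    [0,0,-0.138,0],
    [0,0,-0.138,-0.15],
    [0,0,-0.138,-0.3],
    [0,0,-0.138,-0.45],
    [0,0,-0.138,-0.6],
    [0,0,-0.138,-0.75],
    [0,0,-0.138,-0.9],
    [0,0,-0.138,-1.05],
    [0,0,-0.138,-1.05],
    [0,0,-0.138,-1.05]
  ]
}}

```text
clock: 10.2
eef_pos: [456.8, -223.0, 205.7]
eef_rot: [3.142, -0.0, -0.005]
wrist_force: [0.0, -0.4, 0.1]
finger_gap: 93.9
finger_force: 0.0
```

```bash
python3 - <<'E'
from h import *
c=cam("wrist"); dial(c); dial(c,hub=(270+302/7,145+287/7)); pail(c)
cv2.imwrite("pics/d2.png",cv2.resize(c["frame"][145:225,270:360],None,fx=7,fy=7,interpolation=2))
print(manip.read_state()["joints"])
E
```

```text
dial c [ 457. -225.] 26.5 zero 0.79 37 pointer 0.62 47 spread 0.354 clockwise to turn -0.169
dial c [ 461.  -218.2] 26.5 zero 1.053 35 pointer 1.156 31 spread 0.83 clockwise to turn 0.104
pail [ 576.  -224.6] 60.0 4229 128.38791791540066
[-5.26256658e-01  2.06862893e-01  1.63703133e+00 -3.89118821e-05
  1.29770334e+00  1.04900944e+00]
```

View pics/d2.png

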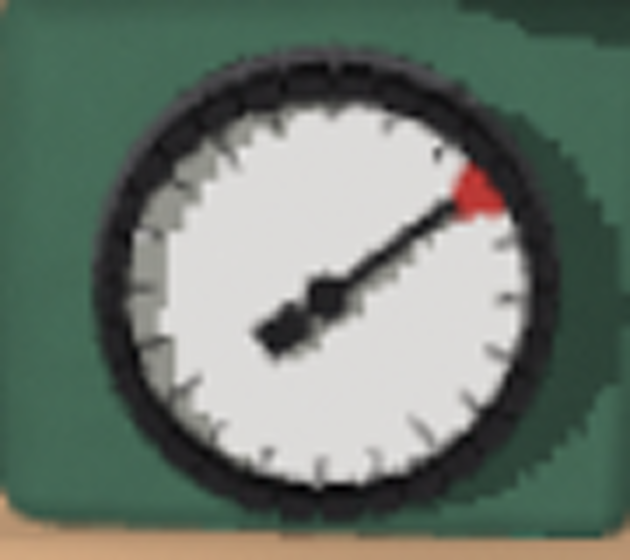

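The dial crop shows the red wedge (480,192) in line with the pointer tip (455,205) from the hub (325,297). That is about 0.02 rad, or 0.5 mm. Now to the scoop.

{"method": "move_arm", "body": {
  "moves": [
    [-0.03,-0.54,0,-1.745],
    [-0.03,-0.54,0,-1.745],
    [-0.03,-0.54,0,-1.745],
    [-0.03,-0.54,0,-1.745],
    [-0.03,-0.54,0,-1.745],
    [-0.03,-0.54,0,-1.745],
    [-0.03,-0.54,0,-1.745],
    [-0.03,-0.54,0,-1.745],
    [-0.03,-0.54,0,-1.745],
    [-0.03,-0.54,0,-1.745],
    [-0.03,-0.54,0,-1.745],
    [-0.03,-0.54,0,-1.745]
  ],
  "jaw": 0.05
}}

```text
clock: 11.45
eef_pos: [425.8, 320.8, 205.1]
eef_rot: [-3.141, -0.0, 1.751]
wrist_force: [0.4, -0.3, -0.2]
finger_gap: 49.9
finger_force: 0.0
```

{"method": "move_arm", "body": {
  "moves": [
    [0,0,0,0],
    [0,0,0,0]
  ]
}}

```text
clock: 11.65
eef_pos: [426.9, 316.6, 205.6]
eef_rot: [-3.141, 0.0, 1.74]
wrist_force: [0.1, -0.6, 0.1]
finger_gap: 49.8
finger_force: 0.0
```

```bash
cat >> h.py <<'E'
def redh(W,f):
    hs=cv2.cvtColor(f,cv2.COLOR_BGR2HSV); red=(hs[...,1]>120)&((hs[...,0]<8)|(hs[...,0]>172))
    P=W[red]; P=P[(P[:,2]>25)&(P[:,2]<260)&(np.hypot(P[:,0],P[:,1])>300)]; return P
E
python3 - <<'E'
from h import *
s=manip.read_state(); print(s["eef_pos"],s["eef_rot"],s["joints"].round(2))
c=cam("wrist"); cv2.imwrite("pics/w2.png",c["frame"])
for W,f in((fray(c),c["frame"]),):
    P=redh(W,f); P=P[P[:,2]<120]; m=P.mean(0); e=np.linalg.svd(P-m,full_matrices=False)[2][0]; print(len(P),m,e,np.degrees(np.arctan2(e[1],e[0])),P.min(0),P.max(0))
    for z in(50,56,62,68,74,80,86):
        k=P[abs(P[:,2]-z)<3]; print(z,len(k),k.mean(0).round(1),(k.max(0)-k.min(0)).round(1)) if len(k) else 0
c=cam("top"); P=redh(cloud(c),c["frame"]); P=P[(P[:,2]<100)&(P[:,1]>200)]; print("top",len(P),P.mean(0),P.min(0),P.max(0))
E
```

```text
[426.8731317  316.62086743 205.5583825 ] [-3.14141027e+00  1.49012962e-04  1.73988226e+00] [ 0.57  0.26  1.57 -0.    1.31  0.4 ]
1255 [366.27547715 351.70501933  65.0487678 ] [ 0.91983047 -0.38864453  0.05354752] -22.9049120111822 [-173.92238571  276.24505213   25.2541735 ] [441.70292447 565.99539242  88.20328581]
50 134 [393.7 307.   50.1] [549.7 274.4   5.9]
56 133 [427.2 301.3  56. ] [528.9 255.3   6. ]
62 152 [429.1 312.3  62. ] [16.9 21.   6. ]
68 153 [427.1 324.8  68. ] [16.  22.5  5.8]
74 170 [424.4 337.5  74. ] [17.9 23.5  5.9]
80 203 [422.1 350.9  80.1] [17.9 28.8  6. ]
86 155 [420.3 361.6  85.4] [15.1 14.8  5.2]
top 564 [208.20707548 471.14558152  54.23146649] [  5.90904985 272.62268726  25.00857562] [439.74319188 681.5235516   88.5148686 ]
```

View pics/w2.png

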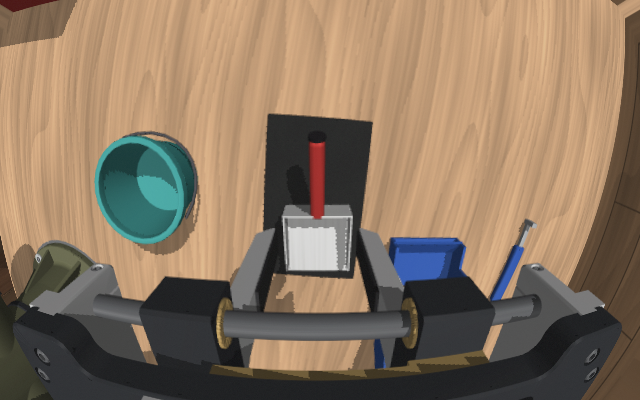

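The wrist view shows the scoop on the mat, its red handle running from (317,140) to (317,215), under the gripper. Descending to grip it.

{"method": "move_arm", "body": {
  "moves": [
    [0.002,0.0015,0.04,0],
    [0.002,0.0015,0.08,0],
    [0.002,0.0015,0.12,0],
    [0.002,0.0015,0.15,0],
    [0.002,0.0015,0.17,0],
    [0.002,0.0015,0.17,0],
    [0.002,0.0015,0.17,0]
  ]
}}

```text
clock: 12.45
eef_pos: [428.5, 319.0, 36.4]
eef_rot: [3.141, -0.0, 1.743]
wrist_force: [-0.9, 0.3, -0.3]
finger_gap: 50.0
finger_force: 0.0
```

{"method": "move_arm", "body": {
  "moves": [
    [0,0,0,0],
    [0,0,0,0],
    [0,0,0,0],
    [0,0,0,0],
    [0,0,0,0]
  ],
  "jaw": 0.0,
  "squeeze": 60
}}

```text
clock: 12.95
eef_pos: [428.0, 319.3, 35.9]
eef_rot: [3.141, -0.0, 1.745]
wrist_force: [0.6, 0.2, 1.3]
finger_gap: 15.8
finger_force: 60.0
```

{"method": "move_arm", "body": {
  "moves": [
    [0,0,-0.02,0],
    [0,0,-0.06,0],
    [0,0,-0.1,0],
    [0,0,-0.13,0],
    [0,0,-0.13,0],
    [0,0,-0.13,0]
  ]
}}

```text
clock: 13.55
eef_pos: [427.8, 319.2, 165.4]
eef_rot: [3.141, -0.0, 1.745]
wrist_force: [-0.4, 1.4, -1.9]
finger_gap: 15.5
finger_force: 59.9
```

```bash
python3 - <<'E'
from h import *
c=cam("wrist"); P=redh(fray(c),c["frame"]); P=P[(np.hypot(P[:,0]-428,P[:,1]-340)<90)&(P[:,2]>120)]
print(len(P)); 
for z in range(130,240,10):
    k=P[abs(P[:,2]-z)<3]; print(z,len(k),k.mean(0).round(1)) if len(k) else 0
m=P.mean(0); e=np.linalg.svd(P-m,full_matrices=False)[2][0]; print(m,e,"pitch",np.degrees(np.arcsin(abs(e[2]))))
c=cam("scene"); cv2.imwrite("pics/s2.png",c["frame"])
E
```

```text
3508
140 1 [425.7 277.1 138.3]
170 1 [433.6 274.  172.4]
180 266 [434.2 288.1 180. ]
190 385 [430.3 310.  190.2]
200 507 [427.2 330.3 200.1]
210 752 [423.3 352.2 210.1]
220 10 [420.4 363.8 217.2]
[426.48507319 333.35719638 201.34199669] [ 0.15000074 -0.89594853 -0.41806221] pitch 24.712306903414763
```

View pics/s2.png

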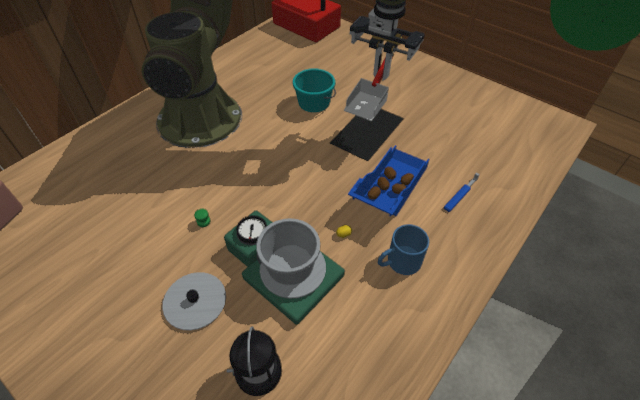

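The scoop is held level, with a handle pitch of 24.7°, and the nuts are undisturbed. I cross-check the bin frame using both fixed cameras.

```bash
python3 - <<'E'
from h import *
from scipy.optimize import minimize
t=np.radians(-82.9); ex=np.array([np.cos(t),np.sin(t)]); ey=np.array([-np.sin(t),np.cos(t)]); o=np.array([607.9,138.1])
for n in("top","scene","wrist"):
    c=cam(n); W=fray(c) if n=="wrist" else cloud(c); hs=cv2.cvtColor(c["frame"],cv2.COLOR_BGR2HSV)
    q=np.concatenate([(W[...,:2]-o)@np.c_[ex,ey],W[...,2:]],-1)
    k=(hs[...,0]>100)&(hs[...,0]<130)&(hs[...,1]>110)&(abs(q[...,0]-10)<150)&(abs(q[...,1])<65)
    Q=q[k]; print(n,len(Q))
    for x0,x1 in((-85,-30),(-30,30),(30,75)):
        k=Q[(Q[:,0]>x0)&(Q[:,0]<x1)&(Q[:,2]>49)&(Q[:,2]<60)]; a=k[k[:,1]<0][:,1]; b=k[k[:,1]>0][:,1]
        print(x0,"sides",np.percentile(a,[2,50,98]).round(1) if len(a)>4 else 0,np.percentile(b,[2,50,98]).round(1) if len(b)>4 else 0)
    k=Q[(abs(Q[:,1])<35)&(Q[:,0]>80)&(Q[:,2]>12)&(Q[:,2]<75)]; r=k[:,0]-82-(k[:,2]-4)*np.tan(np.radians(35)); print("endwall resid",np.percentile(r,[10,50,90]).round(1) if len(r) else 0)
    k=Q[(abs(Q[:,1])<35)&(Q[:,0]<40)&(Q[:,2]<9)]; print("floor z",np.median(k[:,2]) if len(k) else 0, "front lip", np.percentile(Q[(abs(Q[:,1])<35)&(Q[:,2]>14)&(Q[:,2]<24)&(Q[:,0]<-60)][:,0],[2,50,98]) if n!="wrist" else "")
    br=(hs[...,0]<18)&(hs[...,1]>90)&(q[...,2]>14)&(q[...,2]<45)&(abs(q[...,0])<100)&(abs(q[...,1])<47); nn,l,st,ce=cv2.connectedComponentsWithStats(br.astype(np.uint8))
    for i in range(1,nn):
        if st[i][4]>25: print("nut",st[i][4],np.median(q[l==i],0).round(),q[l==i].min(0).round(),q[l==i].max(0).round())
E
```

```text
top 3700
-85 sides [-51.9 -49.  -46.1] [45.4 47.8 50. ]
-30 sides [-51.2 -49.1 -46.3] [46.7 48.  50. ]
30 sides [-50.6 -49.7 -48.4] [47.2 48.3 49.5]
endwall resid [-5.3 -3.8 -2.1]
floor z 3.62888289086834 front lip [-116.22506213 -111.63979906 -104.03088122]
nut 103 [ 9. 20. 26.] [-6.  5. 16.] [21. 38. 36.]
nut 104 [-33.  22.  26.] [-51.  10.  15.] [-16.  36.  34.]
nut 101 [ 15. -23.  27.] [  0. -37.  15.] [28. -5. 35.]
nut 98 [-27. -24.  27.] [-42. -38.  19.] [-14.  -8.  35.]
nut 59 [ 54. -26.  29.] [ 40. -32.  19.] [ 72. -15.  34.]
scene 2243
-85 sides [-52.7 -50.5 -48.8] [44.7 46.8 49.3]
-30 sides [-52.  -49.5 -48.1] [44.8 48.  49.6]
30 sides [-49.2 -48.5 -46.8] [49.1 49.4 49.8]
endwall resid 0
floor z 3.839800039666784 front lip [-116.0553264  -110.45662734 -103.37647296]
nut 87 [-21. -21.  26.] [-34. -38.  15.] [-10.  -8.  32.]
nut 166 [-15.  23.  26.] [-44.   7.  15.] [26. 35. 33.]
nut 96 [ 21. -20.  26.] [  5. -37.  15.] [32. -6. 33.]
nut 105 [ 64. -25.  26.] [ 43. -40.  14.] [ 77. -15.  33.]
wrist 4224
-85 sides 0 [45.8 47.1 50. ]
-30 sides 0 [46.4 48.1 51. ]
30 sides 0 [46.5 47.9 48.9]
endwall resid 0
floor z 3.2896275888174955 front lip 
nut 91 [-51.  24.  20.] [-55.  14.  14.] [-42.  37.  25.]
nut 64 [ 3. 26. 29.] [-2. 19. 25.] [13. 37. 30.]
```

{"method": "move_arm", "body": {
  "moves": [
    [-0.0166,0.153,0,0.04],
    [-0.0166,0.153,0,0.04],
    [-0.0166,0.153,0,0.04],
    [-0.0166,0.153,0,0.04],
    [-0.0166,0.153,0,0.04],
    [-0.0166,0.153,0.03,0.04],
    [-0.0166,0.153,0.06,0.04],
    [-0.0166,0.153,0.084,0.04],
    [-0.0166,0.153,0.084,0.04],
    [-0.0166,0.153,0.084,0.04]
  ]
}}

```text
clock: 14.8
eef_pos: [581.0, 329.8, 82.8]
eef_rot: [3.141, -0.0, 1.706]
wrist_force: [0.2, 1.1, -1.3]
finger_gap: 15.6
finger_force: 59.9
```

{"method": "move_arm", "body": {
  "moves": [
    [0,0,0,0],
    [0,0,0,0],
    [0,0,0,0],
    [0,0,0,0]
  ],
  "squeeze": 8
}}

```text
clock: 15.2
eef_pos: [581.6, 329.5, 82.1]
eef_rot: [3.141, -0.0, 1.705]
wrist_force: [-0.8, -0.4, -1.5]
finger_gap: 15.7
finger_force: 8.0
```

```bash
cat >> h.py <<'E'
def pitch():
    s=manip.read_state(); g=s["eef_pos"]; c=cam("wrist"); P=redh(fray(c),c["frame"]); P=P[(np.hypot(P[:,0]-g[0],P[:,1]-g[1])<75)&(abs(P[:,2]-g[2]-19)<80)]
    m=P.mean(0); e=np.linalg.svd(P-m,full_matrices=False)[2][0]; 
    h=e if e[2]>0 else -e
    print("tcp",g.round(1),"yaw",s["eef_rot"][2].round(3),"F",s["wrist_force"].round(1),"gap",round(s["finger_gap"],1),"grip",s["finger_force"],"nose-down deg",round(float(np.degrees(np.arcsin(h[2]))-24.7),1),"n",len(P),"heading",np.degrees(np.arctan2(-h[1],-h[0])).round(1)); return c
E
python3 -c "
from h import *
pitch()"
```

```text
tcp [581.6 329.5  82.1] yaw 1.705 F [-0.8 -0.4 -1.5] gap 15.7 grip 7.999747842550278 nose-down deg 0.4 n 3459 heading -82.5
```

No droop at 8 N, so I try less.

{"method": "move_arm", "body": {
  "moves": [
    [0,0,0,0],
    [0,0,0,0],
    [0,0,0,0]
  ],
  "squeeze": 5
}}

```text
clock: 15.55
eef_pos: [581.5, 329.4, 81.6]
eef_rot: [-3.142, 0.0, 1.705]
wrist_force: [0.6, 0.4, -0.9]
finger_gap: 15.9
finger_force: 5.0
```

```bash
python3 -c "
from h import *
pitch()"
```

```text
tcp [581.5 329.4  81.6] yaw 1.705 F [ 0.6  0.4 -0.9] gap 15.9 grip 4.9998752027750015 nose-down deg 11.0 n 2571 heading -82.4
```

{"method": "move_arm", "body": {
  "moves": [
    [0,0,0,0],
    [0,0,0,0],
    [0,0,0,0],
    [0,0,0,0]
  ],
  "squeeze": 3
}}

```text
clock: 16.0
eef_pos: [581.6, 329.4, 81.7]
eef_rot: [3.142, 0.0, 1.705]
wrist_force: [-0.1, -0.2, -0.5]
finger_gap: 16.2
finger_force: 3.0
```

```bash
python3 -c "
from h import *
pitch()"
```

```text
tcp [581.6 329.4  81.7] yaw 1.705 F [-0.1 -0.2 -0.5] gap 16.2 grip 3.0000241845846176 nose-down deg 16.9 n 2005 heading -82.5
```

{"method": "move_arm", "body": {
  "moves": [
    [-0.01,0,0,0],
    [-0.02,0,0,0],
    [-0.02,0,0,0],
    [-0.02,0,0,0]
  ],
  "squeeze": 3
}}

```text
clock: 16.45
eef_pos: [584.4, 309.1, 81.7]
eef_rot: [3.142, -0.0, 1.704]
wrist_force: [-0.9, 0.3, -1.5]
finger_gap: 15.9
finger_force: 3.0
```

```bash
python3 -c "
from h import *
pitch()"
```

```text
tcp [584.4 309.1  81.7] yaw 1.704 F [-0.9  0.3 -1.5] gap 15.9 grip 2.9999829456210136 nose-down deg 19.6 n 1735 heading -82.5
```

{"method": "move_arm", "body": {
  "moves": [
    [-0.008,0,0.004,0],
    [-0.016,0,0.008,0],
    [-0.024,0,0.011,0],
    [-0.031,0,0.014,0],
    [-0.038,0,0.019,0],
    [-0.045,0,0.025,0],
    [-0.047,0,0.031,0],
    [-0.049,0,0.037,0],
    [-0.051,0,0.041,0],
    [-0.053,0,0.044,0],
    [-0.053,0,0.045,0],
    [-0.053,0,0.045,0]
  ],
  "squeeze": 4
}}

```text
clock: 17.7
eef_pos: [591.2, 257.1, 36.6]
eef_rot: [-3.141, 0.0, 1.705]
wrist_force: [-1.5, 0.8, 0.8]
finger_gap: 16.0
finger_force: 4.0
```

```bash
python3 -c "
from h import *
c=pitch(); a=c['frame']
t=cam('top'); b=cv2.resize(t['frame'][120:210,190:320],(640,443),interpolation=2); cv2.imwrite('pics/t3.png',b)"
```

```text
tcp [591.2 257.1  36.6] yaw 1.705 F [-1.5  0.8  0.8] gap 16.0 grip 4.000558219850063 nose-down deg -0.5 n 3671 heading -82.5
```

View pics/t3.png

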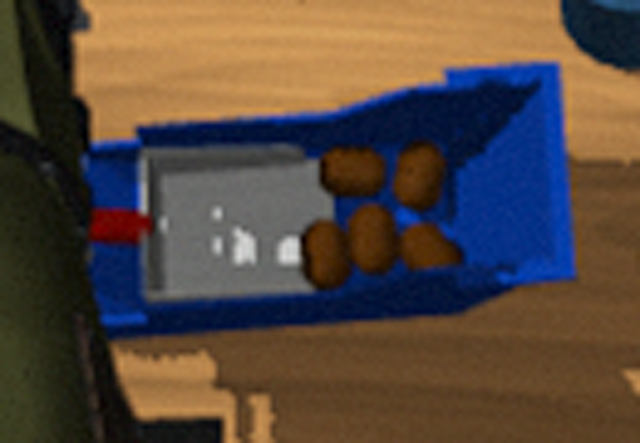

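The crop shows the scoop flat on the bin floor, with the five nuts at its mouth at (330–440, 170–250). Pushing them to the end wall.

{"method": "move_arm", "body": {
  "moves": [
    [0,0,0,0],
    [0,0,0,0],
    [-0.01,0,0,0],
    [-0.02,0,0,0],
    [-0.03,0,0,0],
    [-0.038,0,0,0],
    [-0.045,0,0,0],
    [-0.05,0,0,0],
    [-0.055,0,0,0],
    [-0.06,0,0,0],
    [-0.06,0,0,0]
  ],
  "squeeze": 60
}}

```text
clock: 18.9
eef_pos: [599.3, 197.2, 36.6]
eef_rot: [-3.141, -0.0, 1.704]
wrist_force: [-1.3, 0.9, 0.7]
finger_gap: 15.9
finger_force: 60.0
```

```bash
python3 -c "
from h import *
c=pitch(); a=c['frame']
t=cam('top'); b=cv2.resize(t['frame'][120:210,190:320],(640,443),interpolation=2); cv2.imwrite('pics/t4.png',b)"
```

```text
tcp [599.3 197.2  36.6] yaw 1.704 F [-1.3  0.9  0.7] gap 15.9 grip 60.019919872283936 nose-down deg -0.6 n 3632 heading -82.9
```

View pics/t4.png

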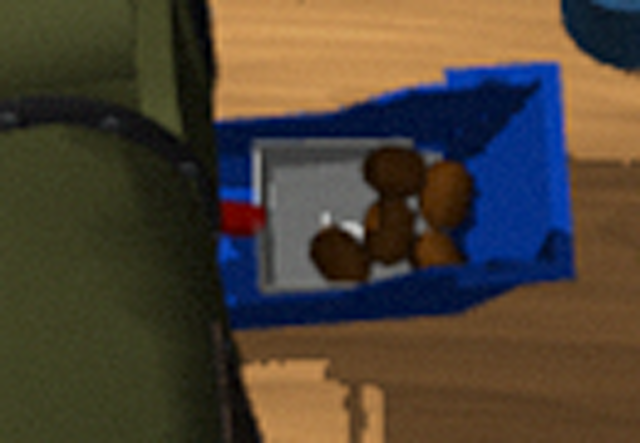

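The crop shows all five nuts at or on the blade, two of them against the end wall at (447,195) and (437,248). I push a few mm further.

{"method": "move_arm", "body": {
  "moves": [
    [-0.002,0,0,0],
    [-0.004,0,0,0],
    [-0.006,0,0,0],
    [-0.006,0,0,0],
    [-0.006,0,0,0]
  ]
}}

```text
clock: 19.5
eef_pos: [599.4, 193.8, 36.8]
eef_rot: [-3.141, -0.003, 1.705]
wrist_force: [-6.0, 14.6, 2.8]
finger_gap: 15.6
finger_force: 60.1
```

```bash
python3 -c "
from h import *
pitch()
t=cam('top'); b=cv2.resize(t['frame'][130:200,220:310],(720,560),interpolation=2); cv2.imwrite('pics/t5.png',b)"
```

```text
tcp [599.4 193.8  36.8] yaw 1.705 F [-6.  14.6  2.8] gap 15.6 grip 60.120808482170105 nose-down deg -0.3 n 3629 heading -83.4
```

View pics/t5.png

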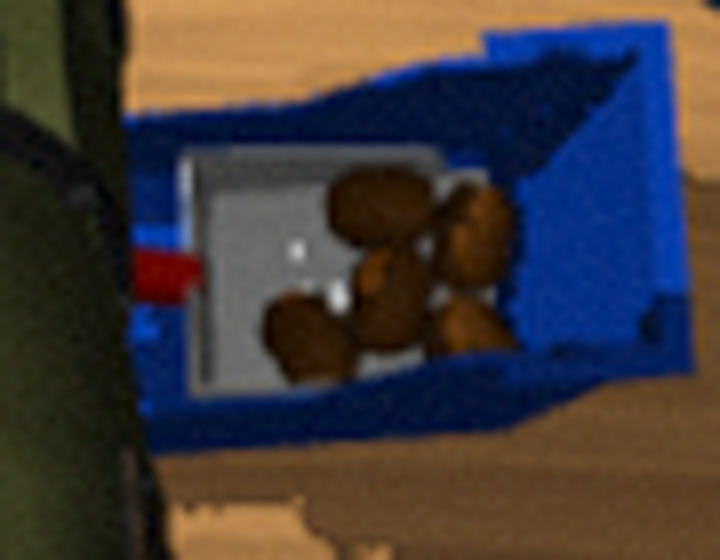

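Both front nuts rest on the front of the blade at (478,235) and (470,330). I ease off and lift gently along the leaning wall.

{"method": "move_arm", "body": {
  "moves": [
    [0.0025,0,0,0],
    [0.002,0,-0.002,0],
    [0.0,0,-0.005,0],
    [-0.003,0,-0.01,0],
    [-0.006,0,-0.015,0],
    [-0.01,0,-0.021,0],
    [-0.014,0,-0.028,0],
    [-0.018,0,-0.034,0],
    [-0.022,0,-0.04,0],
    [-0.025,0,-0.045,0],
    [-0.027,0,-0.048,0],
    [-0.028,0,-0.05,0]
  ]
}}

```text
clock: 20.8
eef_pos: [603.9, 163.7, 86.9]
eef_rot: [3.141, 0.0, 1.705]
wrist_force: [0.5, -0.1, -2.1]
finger_gap: 15.4
finger_force: 60.0
```

```bash
python3 -c "
from h import *
pitch()
t=cam('top'); b=cv2.resize(t['frame'][130:200,220:310],(720,560),interpolation=2); cv2.imwrite('pics/t6.png',b)"
```

```text
tcp [603.9 163.7  86.9] yaw 1.705 F [ 0.5 -0.1 -2.1] gap 15.4 grip 59.99891996383667 nose-down deg -0.5 n 3617 heading -82.5
```

View pics/t6.png

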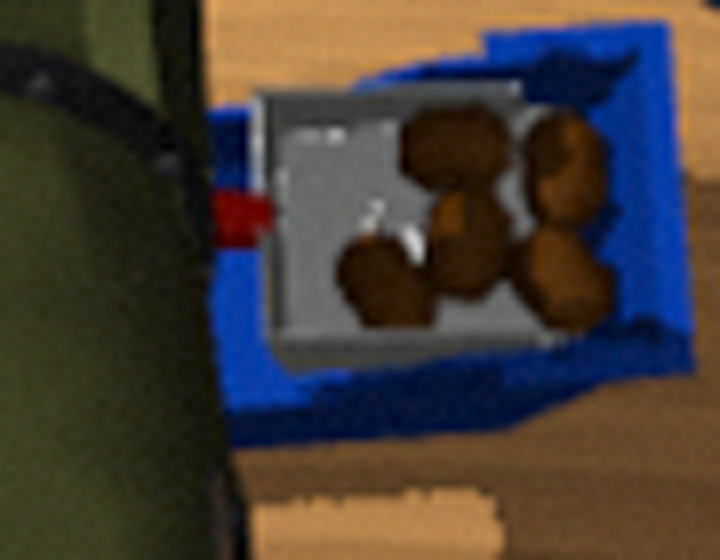

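All five nuts are on the blade. Lift, then carry to the pail with gentle braking.

{"method": "move_arm", "body": {
  "moves": [
    [0,0,-0.005,0],
    [0,0,-0.015,0],
    [0,0,-0.03,0],
    [0,0,-0.05,0],
    [0,0,-0.07,0],
    [0,0,-0.09,0],
    [0,0,-0.11,0],
    [0,0,-0.13,0],
    [0,0,-0.147,0],
    [0,0,-0.16,0],
    [0,0,-0.168,0],
    [0,0,-0.17,0]
  ]
}}

```text
clock: 22.1
eef_pos: [604.0, 164.0, 257.7]
eef_rot: [3.14, -0.0, 1.705]
wrist_force: [-1.3, -0.7, -1.1]
finger_gap: 15.6
finger_force: 60.0
```

{"method": "move_arm", "body": {
  "moves": [
    [-0.038,-0.011,0,0],
    [-0.082,-0.023,0,0],
    [-0.125,-0.035,0,0],
    [-0.164,-0.046,0,0],
    [-0.198,-0.055,0,0],
    [-0.224,-0.062,0,0],
    [-0.244,-0.068,0,0],
    [-0.259,-0.072,0,0],
    [-0.269,-0.075,0,0],
    [-0.276,-0.077,0,0],
    [-0.28,-0.078,0,0],
    [-0.282,-0.0785,0,0]
  ]
}}

```text
clock: 23.3
eef_pos: [563.9, -125.9, 256.5]
eef_rot: [-3.141, -0.0, 1.705]
wrist_force: [0.6, 0.4, -2.7]
finger_gap: 15.7
finger_force: 60.0
```

```bash
cat >> h.py <<'E'
def nuts(c,W):
    hs=cv2.cvtColor(c["frame"],cv2.COLOR_BGR2HSV); br=(hs[...,0]<18)&(hs[...,1]>110)&(W[...,2]>8)&(np.hypot(W[...,0],W[...,1])>350)
    n,l,st,ce=cv2.connectedComponentsWithStats(br.astype(np.uint8))
    for i in range(1,n):
        if 25<st[i][4]<900: print("  brown",st[i][4],ce[i].round(),np.nanmedian(W[l==i],0).round())
E
python3 -c "
from h import *
c=pitch(); nuts(c,fray(c)); print('top'); c=cam('top'); nuts(c,cloud(c)); print('scene'); c=cam('scene'); nuts(c,cloud(c)); cv2.imwrite('s7.png',c['frame'])"
```

```text
h.py:53: RuntimeWarning: Mean of empty slice.
  m=P.mean(0); e=np.linalg.svd(P-m,full_matrices=False)[2][0];
  ret = um.true_divide(
Traceback (most recent call last):
  File "h.py", line 53, in pitch
    m=P.mean(0); e=np.linalg.svd(P-m,full_matrices=False)[2][0];
                   ~~~~~~~~~~~~~~~~~~~~~~~~~~~~~~~~~~~~~~~~~^^^
IndexError: index 0 is out of bounds for axis 0 with size 0
```

```bash
sed -i 's/P\[:,2\]<260)/P[:,2]<400)/' h.py
python3 -c "
from h import *
c=pitch(); nuts(c,fray(c)); print('top'); c=cam('top'); nuts(c,cloud(c)); print('scene'); c=cam('scene'); nuts(c,cloud(c)); cv2.imwrite('s7.png',c['frame'])"
```

```text
tcp [ 563.9 -126.   256.6] yaw 1.705 F [-0.4 -1.  -1.4] gap 15.2 grip 59.999011158943176 nose-down deg -0.5 n 3670 heading -82.4
  brown 26 [239. 256.] [ 476. -244.   72.]
  brown 209 [  4. 386.] [ -702. -1231.    18.]
top
  brown 393 [416. 158.] [ 581. -248.  249.]
  brown 49 [403. 164.] [ 561. -219.  249.]
  brown 382 [ 28. 396.] [ 12. 612.  36.]
scene
  brown 146 [539.   3.] [ 539. 1325.   18.]
  brown 222 [310. 170.] [ 567. -146.  274.]
```

{"method": "move_arm", "body": {
  "moves": [
    [0,0,0,0],
    [0,0,0,0],
    [0,0,0,0]
  ],
  "squeeze": 13
}}

```text
clock: 23.8
eef_pos: [563.8, -125.9, 256.6]
eef_rot: [-3.142, 0.0, 1.705]
wrist_force: [0.9, -0.2, -1.5]
finger_gap: 16.5
finger_force: 13.0
```

```bash
python3 -c "
from h import *
pitch()"
```

```text
tcp [ 563.8 -125.9  256.6] yaw 1.705 F [ 0.9 -0.2 -1.5] gap 16.5 grip 12.999667972326279 nose-down deg -0.1 n 3648 heading -82.4
```

{"method": "move_arm", "body": {
  "moves": [
    [0,0,0,0],
    [0,0,0,0]
  ],
  "squeeze": 10
}}

```text
clock: 24.05
eef_pos: [563.8, -126.0, 256.6]
eef_rot: [3.142, 0.0, 1.705]
wrist_force: [0.3, -0.9, -2.3]
finger_gap: 16.2
finger_force: 10.0
```

```bash
python3 -c "
from h import *
pitch()"
```

```text
tcp [ 563.8 -126.   256.6] yaw 1.705 F [ 0.3 -0.9 -2.3] gap 16.2 grip 9.999805390834808 nose-down deg 6.0 n 3184 heading -82.5
```

{"method": "move_arm", "body": {
  "moves": [
    [0,0,0,0],
    [0,0,0,0],
    [0,0,0,0]
  ],
  "squeeze": 9
}}

```text
clock: 24.4
eef_pos: [563.8, -126.0, 256.6]
eef_rot: [-3.142, -0.0, 1.705]
wrist_force: [-0.1, 0.8, -1.1]
finger_gap: 16.1
finger_force: 9.0
```

```bash
python3 -c "
from h import *
pitch(); c=cam('top'); nuts(c,cloud(c))"
```

```text
tcp [ 563.8 -126.   256.6] yaw 1.705 F [-0.1  0.8 -1.1] gap 16.1 grip 8.999887257814407 nose-down deg 15.6 n 2373 heading -82.4
  brown 285 [407. 165.] [ 567. -234.  217.]
  brown 379 [ 28. 396.] [ 12. 611.  37.]
```

{"method": "move_arm", "body": {
  "moves": [
    [0,0,0,0],
    [0,0,0,0],
    [0,0,0,0]
  ],
  "squeeze": 7.5
}}

```text
clock: 24.8
eef_pos: [563.8, -126.0, 256.6]
eef_rot: [-3.142, -0.0, 1.705]
wrist_force: [-0.7, 0.9, -2.5]
finger_gap: 15.6
finger_force: 7.5
```

```bash
python3 -c "
from h import *
pitch(); c=cam('top'); nuts(c,cloud(c)); c=cam('scene'); nuts(c,cloud(c))"
```

```text
tcp [ 563.8 -126.   256.6] yaw 1.705 F [-0.7  0.9 -2.5] gap 15.6 grip 7.499854266643524 nose-down deg 22.1 n 1645 heading -82.4
  brown 29 [474. 130.] [ 701. -420.  118.]
  brown 150 [403. 170.] [ 558. -229.  203.]
  brown 375 [ 28. 396.] [ 12. 612.  36.]
  brown 137 [540.   3.] [ 539. 1324.   19.]
  brown 230 [311. 170.] [ 566. -141.  268.]
  brown 524 [297. 204.] [ 567. -193.  218.]
  brown 394 [286. 225.] [ 574. -231.  201.]
```

{"method": "move_arm", "body": {
  "moves": [
    [-0.005,0,0,0],
    [-0.01,0,0,0],
    [-0.015,0,0,0],
    [-0.015,0,0,0]
  ],
  "squeeze": 5.5
}}

```text
clock: 25.35
eef_pos: [565.9, -141.7, 256.6]
eef_rot: [-3.142, 0.0, 1.704]
wrist_force: [-0.7, 0.2, -0.7]
finger_gap: 15.6
finger_force: 5.5
```

```bash
python3 -c "
from h import *
pitch(); c=cam('top'); nuts(c,cloud(c)); c=cam('scene'); nuts(c,cloud(c))"
```

```text
tcp [ 565.9 -141.7  256.6] yaw 1.704 F [-0.7  0.2 -0.7] gap 15.6 grip 5.499932840466499 nose-down deg 30.4 n 558 heading -82.7
  brown 154 [412. 176.] [ 573. -266.  126.]
  brown 48 [403. 191.] [ 543. -253.   78.]
  brown 374 [ 28. 396.] [ 12. 612.  36.]
  brown 93 [334.   5.] [  0. 675.  89.]
  brown 146 [539.   3.] [ 538. 1324.   18.]
  brown 216 [307. 175.] [ 567. -154.  266.]
  brown 178 [298. 234.] [ 603. -225.  187.]
  brown 338 [285. 261.] [ 585. -251.   79.]
```

{"method": "move_arm", "body": {
  "moves": [
    [-0.005,0,0,0],
    [-0.01,0,0,0],
    [-0.015,0,0,0],
    [-0.02,0,0,0],
    [-0.02,0,0,0],
    [-0.02,0,0,0]
  ],
  "squeeze": 4.5
}}

```text
clock: 26.1
eef_pos: [568.5, -160.8, 256.5]
eef_rot: [-3.141, -0.0, 1.705]
wrist_force: [0.3, -0.6, -0.8]
finger_gap: 16.0
finger_force: 4.5
```

```bash
python3 -c "
from h import *
pitch(); c=cam('top'); nuts(c,cloud(c)); c=cam('scene'); nuts(c,cloud(c)); cv2.imwrite('s8.png',c['frame'])"
```

```text
tcp [ 568.5 -160.8  256.5] yaw 1.705 F [ 0.3 -0.6 -0.8] gap 16.0 grip 4.499954581260681 nose-down deg 29.8 n 571 heading -82.6
  brown 31 [473. 131.] [ 700. -415.  118.]
  brown 373 [ 28. 396.] [ 12. 613.  35.]
  brown 43 [317.   2.] [-58. 641.  91.]
  brown 278 [333.  10.] [  5. 660.  87.]
  brown 139 [540.   3.] [ 539. 1324.   19.]
  brown 230 [301. 182.] [ 570. -174.  266.]
  brown 266 [290. 252.] [ 564. -215.   71.]
  brown 107 [276. 262.] [ 557. -253.   74.]
  brown 26 [297. 264.] [ 598. -230.   74.]
```

{"method": "move_arm", "body": {
  "moves": [
    [0,0,0,0],
    [0,0,0,0],
    [0,0,0,0],
    [0,0,0,0],
    [0,0,0,0],
    [0,0,0,0]
  ],
  "squeeze": 3
}}

```text
clock: 26.85
eef_pos: [568.5, -160.7, 256.6]
eef_rot: [3.142, 0.0, 1.705]
wrist_force: [-0.2, -0.1, -0.8]
finger_gap: 16.2
finger_force: 3.0
```

{"method": "move_arm", "body": {
  "moves": [
    [0,0,0,0],
    [0,0,0,0],
    [0,0,0,0],
    [0,0,-0.03,0],
    [0,0,-0.06,0],
    [0.04,0,-0.06,0],
    [0.09,0,-0.06,0],
    [0.14,0,-0.06,0],
    [0.19,0,-0.06,0],
    [0.22,0,-0.06,0],
    [0.22,0,-0.06,0]
  ],
  "squeeze": 40
}}

```text
clock: 27.95
eef_pos: [538.5, 60.5, 316.9]
eef_rot: [3.141, -0.0, 1.709]
wrist_force: [-0.4, -0.5, -1.4]
finger_gap: 16.0
finger_force: 40.0
```

```bash
python3 - <<'E'
from h import *
pitch(); 
for n in("top","scene"):
    c=cam(n); print(n); nuts(c,cloud(c)); f=c["frame"]
    if n=="top": a=cv2.resize(f[140:240,200:450],(750,300),interpolation=2)
    else: b=cv2.resize(f[50:300,200:450],(300,300),interpolation=2); d=cv2.resize(f[210:290,245:335],(337,300),interpolation=2)
cv2.imwrite("pics/v.png",np.vstack([a,np.hstack([b,d,np.zeros((300,113,3),np.uint8)])]))
E
```

```text
tcp [538.5  60.5 316.9] yaw 1.709 F [-0.4 -0.5 -1.4] gap 16.0 grip 39.99999761581421 nose-down deg 30.2 n 561 heading -82.4
top
  brown 30 [288. 119.] [515.  -1. 577.]
  brown 368 [399. 178.] [ 586. -247.   73.]
  brown 196 [384. 184.] [ 566. -206.   74.]
  brown 377 [ 28. 396.] [ 12. 612.  36.]
scene
  brown 145 [539.   3.] [ 538. 1324.   18.]
  brown 245 [360.  90.] [539.  46. 330.]
  brown 309 [290. 251.] [ 558. -214.   72.]
  brown 111 [275. 262.] [ 557. -253.   74.]
  brown 27 [297. 264.] [ 599. -229.   74.]
```

View pics/v.png

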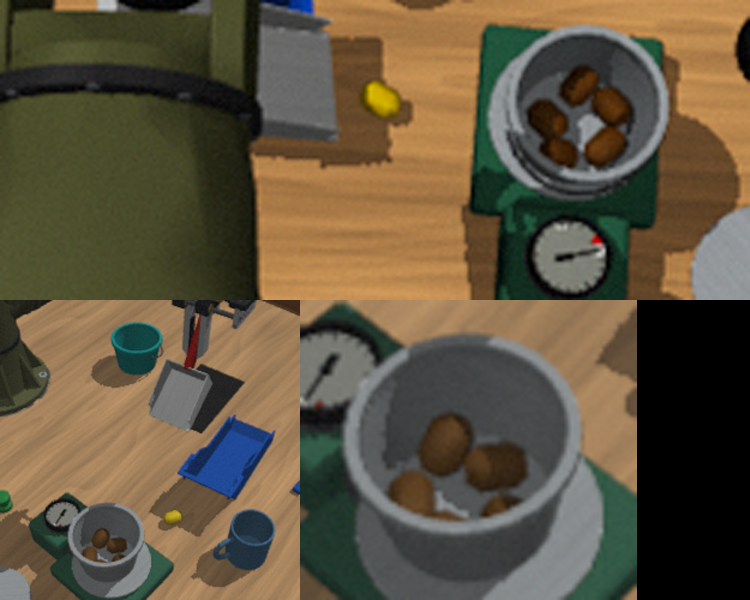

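The composite shows all five nuts in the pail on the scale, and the bin and scoop empty. I measure the scoop's hanging tilt for the return to the mat.

```bash
python3 - <<'E'
from h import *
s=manip.read_state(); g=s["eef_pos"]; t=np.radians(-82.1); e=np.array([np.cos(t),np.sin(t)])
for n in("top","scene"):
    c=cam(n); W=cloud(c).reshape(-1,3); f=cv2.cvtColor(c["frame"],cv2.COLOR_BGR2HSV).reshape(-1,3)
    d=W[:,:2]-g[:2]; a=d@e; l=d@np.array([-e[1],e[0]]); k=(abs(l)<50)&(a>-20)&(a<160)&(W[:,2]>140)&(W[:,2]<330)&(f[:,1]<70)
    q=np.c_[a,l,W[:,2]-g[2]-19][k]; print(n,len(q))
    for x in range(0,150,10):
        m=q[(abs(q[:,0]-x)<5)&(abs(q[:,1])<30)]; 
        if len(m)>3: print(x,len(m),np.percentile(m[:,2],[5,50,95]).round())
c=cam("top");W=cloud(c);hs=cv2.cvtColor(c["frame"],cv2.COLOR_BGR2HSV)
k=(hs[...,2]<60)&(W[...,2]<12)&(abs(W[...,0]-430)<90)&(abs(W[...,1]-279)<140); P=W[k]; print(cv2.minAreaRect(P[:,:2].astype(np.float32)),len(P))
E
```

```text
top 997
30 13 [-85. -83. -81.]
40 126 [-90. -87. -84.]
50 124 [-98. -93. -90.]
60 124 [-103. -100.  -95.]
70 123 [-110. -106. -101.]
80 118 [-116. -113. -109.]
scene 2088
0 8 [-67. -37.  -7.]
10 206 [-71. -65.  -8.]
20 197 [-78. -72. -37.]
30 175 [-84. -80. -29.]
40 141 [-91. -87. -83.]
50 139 [-97. -93. -89.]
60 142 [-104. -100.  -95.]
70 146 [-110. -106. -102.]
80 146 [-117. -113. -109.]
90 9 [-116. -115. -113.]
((423.0797424316406, 343.2932434082031), (127.80445861816406, 91.96357727050781), 3.2495431900024414) 1444
```

{"method": "move_arm", "body": {
  "moves": [
    [0.24,-0.0795,0,0],
    [0.24,-0.0795,0,0],
    [0.24,-0.0795,0,0],
    [0.24,-0.0795,0,0],
    [0.24,-0.0795,0,0],
    [0.24,-0.0795,0,0],
    [0.24,-0.0795,0.04,0],
    [0.24,-0.0795,0.08,0],
    [0.24,-0.0795,0.12,0],
    [0.24,-0.0795,0.16,0],
    [0.24,-0.0795,0.19,0],
    [0.24,-0.0795,0.208,0]
  ]
}}

```text
clock: 29.45
eef_pos: [428.1, 282.9, 106.1]
eef_rot: [-3.139, 0.001, 1.703]
wrist_force: [0.3, -1.2, -0.4]
finger_gap: 15.9
finger_force: 40.0
```

{"method": "move_arm", "body": {
  "moves": [
    [0,0,0,0],
    [0,0,0,0],
    [0,0,0,0]
  ],
  "squeeze": 5
}}

```text
clock: 29.75
eef_pos: [429.0, 284.5, 110.0]
eef_rot: [3.14, -0.001, 1.704]
wrist_force: [1.1, -0.1, -1.8]
finger_gap: 15.9
finger_force: 5.0
```

{"method": "move_arm", "body": {
  "moves": [
    [0.002,0,0.008,0],
    [0.01,0,0.015,0],
    [0.018,0,0.022,0],
    [0.028,0,0.031,0],
    [0.037,0,0.039,0],
    [0.044,0,0.048,0],
    [0.05,0,0.056,0],
    [0.055,0,0.064,0],
    [0.058,0,0.07,0],
    [0.06,0,0.0745,0],
    [0.06,0,0.0745,0],
    [0.06,0,0.0745,0]
  ],
  "squeeze": 4
}}

```text
clock: 30.95
eef_pos: [420.2, 343.8, 34.2]
eef_rot: [3.142, 0.0, 1.705]
wrist_force: [-0.4, -0.2, -1.3]
finger_gap: 15.9
finger_force: 4.0
```

```bash
python3 -c "
from h import *
pitch()"
```

```text
tcp [420.2 343.8  34.2] yaw 1.705 F [-0.4 -0.2 -1.3] gap 15.9 grip 3.999907225370407 nose-down deg -4.4 n 4051 heading -82.4
```

{"method": "move_arm", "body": {
  "moves": [
    [0,0,0,0],
    [0,0,0,0],
    [0,0,0,0],
    [0,0,0,0],
    [0,0,-0.04,0],
    [0,0,-0.09,0],
    [0,0,-0.14,0],
    [0,0,-0.18,0],
    [0,0,-0.18,0]
  ],
  "jaw": 0.05
}}

```text
clock: 31.9
eef_pos: [421.6, 345.1, 219.9]
eef_rot: [3.133, -0.004, 1.705]
wrist_force: [-0.3, -0.2, -0.0]
finger_gap: 50.2
finger_force: 0.0
```

```bash
python3 - <<'E'
from h import *
c=cam("wrist"); P=redh(fray(c),c["frame"]); P=P[(np.hypot(P[:,0]-420,P[:,1]-360)<90)&(P[:,2]<130)]
m=P.mean(0); e=np.linalg.svd(P-m,full_matrices=False)[2][0]; print(len(P),m,P[:,2].min(),P[:,2].max(),"pitch",np.degrees(np.arcsin(abs(e[2]))))
E
```

```text
944 [412.38097996 325.35834316  69.27217099] 40.34931525275408 87.78996124294963 pitch 24.635856203206135
```

{"method": "move_arm", "body": {
  "moves": [
    [-0.74,-0.08,0,1.705],
    [-0.74,-0.08,0,1.705],
    [-0.74,-0.08,0,1.705],
    [-0.74,-0.08,0,1.705],
    [-0.74,-0.08,0,1.705],
    [-0.74,-0.08,0,1.705],
    [-0.74,-0.08,0,1.705],
    [-0.74,-0.08,0,1.705],
    [-0.74,-0.08,0,1.705],
    [-0.74,-0.08,0,1.705],
    [-0.74,-0.08,0,1.705],
    [-0.74,-0.08,0,1.705]
  ]
}}

```text
clock: 33.15
eef_pos: [435.1, -257.7, 212.5]
eef_rot: [-3.14, 0.002, -0.006]
wrist_force: [0.7, 0.2, -0.4]
finger_gap: 49.9
finger_force: 0.0
```

```bash
python3 -c "
from h import *
to(440,-400,205,0)"
```

```text
delta m [0.0057 0.1423 0.0073] turn -0.006
```

{"method": "move_arm", "body": {
  "moves": [
    [0.0055,0.142,0.007,0],
    [0.0055,0.142,0.007,0],
    [0.0055,0.142,0.007,0],
    [0.0055,0.142,0.007,0],
    [0.0055,0.142,0.007,0]
  ]
}}

```text
clock: 33.65
eef_pos: [440.9, -397.7, 205.0]
eef_rot: [-3.139, 0.002, -0.001]
wrist_force: [0.0, 0.7, 0.3]
finger_gap: 50.1
finger_force: 0.0
```

```bash
cat >> h.py <<'E'
def knob(c,W,ctr,z0,r=55):
    hs=cv2.cvtColor(c["frame"],cv2.COLOR_BGR2HSV); k=(W[...,2]>z0-6)&(W[...,2]<z0+4)&(hs[...,2]<90)&(np.hypot(W[...,0]-ctr[0],W[...,1]-ctr[1])<r)
    n,l,st,ce=cv2.connectedComponentsWithStats(k.astype(np.uint8)); i=1+np.argmax(st[1:,4]); P=W[l==i]
    print("knob",st[i][4],np.median(P,0).round(1),((P.max(0)+P.min(0))/2).round(1),(P.max(0)-P.min(0)).round(1))
E
python3 - <<'E'
from h import *
c=cam("wrist"); W=fray(c); print(manip.read_state()["eef_pos"]); knob(c,W,(458,-406),36); pail(c,126)
P=W.reshape(-1,3); P=P[(np.hypot(P[:,0]-458,P[:,1]+406)<95)&(abs(P[:,2]-11)<4)]; print("plate",cv2.minAreaRect(P[:,:2].astype(np.float32)),len(P),P[:,2].mean())
for n in("top","scene"):
    c=cam(n); W=cloud(c); knob(c,W,(458,-406),36)
    P=redh(W,c["frame"]); P=P[(np.hypot(P[:,0]-418,P[:,1]-345)<90)&(P[:,2]<100)]; e=np.linalg.svd(P-P.mean(0),full_matrices=False)[2][0]; print("handle",len(P),P.mean(0),P.min(0),P.max(0),np.degrees(np.arcsin(abs(e[2]))))
E
```

```text
[ 441.2606841  -397.01922691  205.7524979 ]
knob 308 [ 460.3 -404.6   36.1] [ 459.5 -404.7   34.1] [22.2 20.6  8.2]
pail [ 576.3 -226.4] 60.4 3261 126.71002554806171
plate ((459.20867919921875, -404.6429748535156), (131.90960693359375, 133.23458862304688), 0.9236966967582703) 8636 10.268419606805775
knob 35 [ 457.  -400.5   35.8] [ 457.5 -400.    34.8] [19.9 10.7  8.2]
handle 302 [411.98931001 318.19715164  66.14616717] [397.52822381 269.79691427  39.64349597] [426.88722829 363.963207    89.81705299] 25.18076018697208
knob 95 [ 459.3 -407.4   36. ] [ 457.3 -406.7   35. ] [23.5 21.4  8.5]
handle 194 [413.38450354 314.68550183  64.23969972] [397.58993285 268.86278554  34.07693748] [426.32984354 363.41535493  88.56251708] 25.09390456102757
```

{"method": "move_arm", "body": {
  "moves": [
    [0.0185,0.0076,0.04,0],
    [0.0185,0.0076,0.08,0],
    [0.0185,0.0076,0.12,0],
    [0.0185,0.0076,0.155,0],
    [0.0185,0.0076,0.18,0],
    [0.0185,0.0076,0.1905,0],
    [0.0185,0.0076,0.1905,0],
    [0.0185,0.0076,0.1905,0]
  ]
}}

```text
clock: 34.6
eef_pos: [460.8, -405.6, 18.2]
eef_rot: [3.14, -0.001, 0.001]
wrist_force: [0.2, -0.4, 0.6]
finger_gap: 50.2
finger_force: 0.0
```

{"method": "move_arm", "body": {
  "moves": [
    [0,0,0,0],
    [0,0,0,0],
    [0,0,0,0],
    [0,0,0,0]
  ],
  "jaw": 0.0,
  "squeeze": 30
}}

```text
clock: 35.0
eef_pos: [460.2, -405.6, 17.1]
eef_rot: [3.141, -0.0, -0.0]
wrist_force: [-1.5, 1.3, 3.2]
finger_gap: 23.1
finger_force: 30.0
```

{"method": "move_arm", "body": {
  "moves": [
    [0,0,-0.03,0],
    [0,0,-0.08,0],
    [0,0,-0.13,0],
    [0,0,-0.17,0],
    [0,0,-0.17,0],
    [0,0,-0.17,0],
    [0,0,-0.17,0]
  ]
}}

```text
clock: 35.7
eef_pos: [459.5, -404.9, 184.8]
eef_rot: [-3.14, 0.002, -0.0]
wrist_force: [0.5, 0.4, -1.2]
finger_gap: 23.1
finger_force: 30.0
```

```bash
python3 - <<'E'
from h import *
s=manip.read_state(); print(s["eef_pos"],s["finger_gap"],s["wrist_force"])
c=cam("wrist"); W=fray(c); pail(c,127); P=W.reshape(-1,3); P=P[(np.hypot(P[:,0]-459,P[:,1]+404)<90)&(abs(P[:,2]-180)<12)]; print(len(P),P.min(0),P.max(0))
c=cam("top"); W=cloud(c); P=redh(W,c["frame"]); P=P[(np.hypot(P[:,0]-418,P[:,1]-335)<100)&(P[:,2]<100)]
for z in(45,55,65,75,85): k=P[abs(P[:,2]-z)<4]; print(z,k.mean(0).round(1),len(k))
E
```

```text
[ 459.5434869  -404.94939574  184.79043017] 23.127914301603237 [ 0.52685382  0.40557279 -1.22621958]
pail [ 576.5 -226.4] 60.4 3415 126.80706024822408
21196 [ 399.96237698 -471.10958866  174.95213885] [ 525.08831816 -337.32485469  191.97267148]
45 [418.  281.7  46.8] 29
55 [416.9 294.4  54.7] 57
65 [411.9 316.4  65.6] 52
75 [409.  334.5  74.5] 48
85 [405.8 353.4  84.5] 42
```

{"method": "move_arm", "body": {
  "moves": [
    [0.117,-0.179,0,0],
    [0.117,-0.179,0,0],
    [0.117,-0.179,0,0],
    [0.117,-0.179,0,0],
    [0.117,-0.179,0,0],
    [0.117,-0.179,0,0],
    [0.117,-0.179,0,0],
    [0.117,-0.179,0,0]
  ]
}}

```text
clock: 36.6
eef_pos: [576.3, -227.8, 186.3]
eef_rot: [-3.142, 0.001, -0.002]
wrist_force: [0.5, -1.4, 0.2]
finger_gap: 23.1
finger_force: 30.0
```

```bash
python3 - <<'E'
from h import *
s=manip.read_state(); print(s["eef_pos"],s["finger_gap"])
for n in("wrist","top","scene"):
    c=cam(n); W=fray(c) if n=="wrist" else cloud(c); P=W.reshape(-1,3)
    f=cv2.cvtColor(c["frame"],cv2.COLOR_BGR2HSV).reshape(-1,3)
    for nm,z in(("plate",179),("rim",127)):
        Q=P[(np.hypot(P[:,0]-576,P[:,1]+226)<75)&(abs(P[:,2]-z)<6)&(f[:,1]<60)]; print(n,nm,len(Q),cv2.minEnclosingCircle(Q[:,:2].astype(np.float32)[:,None]) if len(Q)>5 else 0)
E
```

```text
[ 576.2743088  -227.80007391  186.30116418] 23.117130348300336
wrist plate 20970 ((575.3745727539062, -226.8616943359375), 67.05458068847656)
wrist rim 463 ((626.177734375, -221.29904174804688), 41.76966094970703)
top plate 0 0
top rim 0 0
scene plate 2073 ((573.9517822265625, -229.22068786621094), 66.84405517578125)
scene rim 396 ((576.8167114257812, -228.60806274414062), 64.25739288330078)
```

{"method": "move_arm", "body": {
  "moves": [
    [0.0015,0,0,0],
    [0.0015,0,0.012,0],
    [0.0015,0,0.024,0],
    [0.0015,0,0.034,0],
    [0.0015,0,0.04,0],
    [0.0015,0,0.044,0],
    [0.0015,0,0.047,0],
    [0.0015,0,0.047,0],
    [0.0015,0,0.047,0]
  ]
}}

```text
clock: 37.65
eef_pos: [578.7, -226.5, 140.0]
eef_rot: [3.141, -0.0, 0.0]
wrist_force: [0.5, 0.1, -1.2]
finger_gap: 23.4
finger_force: 30.0
```

```bash
cat > lid.py <<'E'
from h import *
s=manip.read_state(); print(s["clock"],s["eef_pos"],s["wrist_force"])
for n in("wrist","top","scene"):
    c=cam(n); W=fray(c) if n=="wrist" else cloud(c); P=W.reshape(-1,3); f=cv2.cvtColor(c["frame"],cv2.COLOR_BGR2HSV).reshape(-1,3)
    Q=P[(np.hypot(P[:,0]-576,P[:,1]+226)<80)&(abs(P[:,2]-132)<14)&(f[:,1]<60)&(f[:,2]>60)]
    if len(Q)<30: print(n,len(Q)); continue
    Q=Q[abs(Q[:,2]-np.median(Q[:,2]))<5]; A=np.c_[Q[:,:2]-Q[:,:2].mean(0),np.ones(len(Q))]; a=np.linalg.lstsq(A,Q[:,2],rcond=None)[0]
    print(n,len(Q),cv2.minEnclosingCircle(Q[:,:2].astype(np.float32)[:,None]),"z",a[2].round(1),"tilt",a[:2].round(3))
E
python3 lid.py
```

```text
37.65 [ 578.68623741 -226.4872396   139.95314027] [ 0.52912169  0.13856231 -1.16857774]
wrist 20952 ((577.91943359375, -225.07342529296875), 67.02546691894531) z 133.1 tilt [-0.  0.]
top 0
scene 1890 ((575.51953125, -227.12094116210938), 67.54969787597656) z 133.5 tilt [-0.002  0.   ]
```

{"method": "move_arm", "body": {
  "moves": [
    [0,0,0.001,0],
    [0,0,0.002,0],
    [0,0,0.003,0],
    [0,0,0.003,0]
  ]
}}

```text
clock: 38.2
eef_pos: [578.5, -226.4, 136.5]
eef_rot: [-3.142, 0.0, 0.0]
wrist_force: [0.2, -0.3, 0.3]
finger_gap: 23.7
finger_force: 30.0
```

{"method": "move_arm", "body": {
  "moves": [
    [0,0,0,0],
    [0,0,0,0],
    [0,0,0,0],
    [0,0,-0.04,0],
    [0,0,-0.08,0],
    [0,0,-0.12,0],
    [-0.05,-0.03,-0.13,0],
    [-0.1,-0.06,-0.13,0],
    [-0.15,-0.1,-0.13,0],
    [-0.15,-0.1,-0.13,0],
    [-0.15,-0.1,-0.13,0]
  ],
  "jaw": 0.06
}}

```text
clock: 39.3
eef_pos: [426.7, -124.9, 267.6]
eef_rot: [3.141, -0.002, 0.001]
wrist_force: [-0.3, -0.9, -0.1]
finger_gap: 60.1
finger_force: 0.0
```

```bash
python3 lid.py; python3 - <<'E'
from h import *
c=cam("top"); W=cloud(c); P=redh(W,c["frame"]); P=P[(np.hypot(P[:,0]-418,P[:,1]-325)<110)&(P[:,2]<100)]
e=np.linalg.svd(P-P.mean(0),full_matrices=False)[2][0]; print("pitch",np.degrees(np.arcsin(abs(e[2]))))
for z in(45,55,65,75,85): k=P[abs(P[:,2]-z)<4]; print(z,k.mean(0).round(1),len(k))
hs=cv2.cvtColor(c["frame"],cv2.COLOR_BGR2HSV); k=(hs[...,1]<50)&(hs[...,2]>60)&(abs(W[...,0]-428)<65)&(abs(W[...,1]-232)<70)&(W[...,2]<12); P=W[k]; print("blade",len(P),np.median(P,0),P.min(0),P.max(0))
E
```

```text
39.3 [ 426.68441274 -124.88594835  267.63361122] [-0.34841964 -0.91341363 -0.10966617]
wrist 10300 ((577.1427001953125, -225.66305541992188), 67.40318298339844) z 128.9 tilt [0. 0.]
top 1061 ((581.790771484375, -228.69293212890625), 66.0325927734375) z 129.1 tilt [-0.005  0.003]
scene 2710 ((575.3051147460938, -227.52561950683594), 67.0980224609375) z 129.2 tilt [-0.002  0.001]
pitch 24.56016074755632
45 [418.9 279.7  46.1] 28
55 [417.1 293.   54.8] 62
65 [412.2 317.1  65.1] 62
75 [408.7 335.5  74.8] 52
85 [405.4 353.6  84.3] 42
blade 1100 [432.24129878 227.79705682   4.50923422] [383.65135008 173.14568222  -3.04465289] [479.55969856 296.76404553  11.95186458]
```

```bash
python3 -c "
from cell import manip
print(manip.sign_off())"
```

```text
the job is handed in; nothing more can be done
None
```

The job is handed in at about 39 s, with no verdict returned: the pail is on the scale with the dial zeroed, all five nuts are in it under the seated, level lid, and the scoop lies right way up on its mat.

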